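# Reassemble the bar press after washing

### The job

Put the washed press back together: lower every drain plate on the draining mat over the carriage's shaft and guide pin, then the thick cover on top of them, all lying flat and fully home. Then wind the handwheel clockwise until the carriage under them touches its stop below the press head, and leave the other things on the counter where they are.

Things in the scene. Friction and masses are not known exactly. Their poses are not given: they have to be found in the camera images.
- plate_a_mid (a point): aluminium drain plate, 64 mm (its x) by 100 mm (its y), 8 mm thick, slotted top; 18 mm shaft hole at its centre, 10 mm pin hole 34 mm towards its +y (fits one way round only). Site: its middle, 4 mm over its underside. Starts on the mat, right side up, its axes within 0.35 rad of the world axes. 0.1 to 0.2 kg. May be absent (None)
- plate_b_mid (a point): aluminium drain plate, 64 mm (its x) by 100 mm (its y), 8 mm thick, slotted top; 18 mm shaft hole at its centre, 10 mm pin hole 34 mm towards its +y (fits one way round only). Site: its middle, 4 mm over its underside. Starts on the mat, right side up, its axes within 0.35 rad of the world axes. 0.1 to 0.2 kg. May be absent (None)
- plate_c_mid (a point): aluminium drain plate, 64 mm (its x) by 100 mm (its y), 8 mm thick, slotted top; 18 mm shaft hole at its centre, 10 mm pin hole 34 mm towards its +y (fits one way round only). Site: its middle, 4 mm over its underside. Starts on the mat, right side up, its axes within 0.35 rad of the world axes. 0.1 to 0.2 kg. May be absent (None)
- cover_mid (a point): aluminium cover, 64 mm (its x) by 100 mm (its y), 16 mm thick, no slots, a 6 mm high rib across the top at each y end; 18 mm centre hole, 10 mm pin hole 34 mm towards its +y. Site: its middle, 8 mm over its underside. Starts on the mat among the plates, right side up, its axes within 0.35 rad of the world axes. 0.2 to 0.4 kg. Goes on last
- shaft_foot (a point): foot of the carriage's upright steel shaft (16 mm diameter, 54 mm tall, top 9 mm tapered) at the centre of its deck (46 by 90 mm, 50 mm above the counter). Moves with the carriage. y: along the travel, towards the pin and the press head; z up. The deck is narrower than the plates: fingers on a plate's long edges have 20 mm of room below it
- pin_foot (a point): foot of the guide pin on the same deck, 34 mm from the shaft towards its y: 8 mm diameter, 44 mm tall, the top 6 mm tapered to 3 mm
- carriage (a joint): travel of the carriage along the press in m: 0 at the loading end, 0.110 touching the stop with the shaft under the press head (an arch, underside 124 mm, top 176 mm above the counter, 110 mm beyond the loading end). Driven only by the handwheel, 10 mm per radian; starts 0 to 8 mm in
- wheel (a joint): angle of the handwheel in rad, growing clockwise as seen from above, 0 to 11.0 (1.75 turns); turns lightly (under 3 N at the grip), stays where it is left, blocked hard at the stop
- wheel_hub (a point): centre of the handwheel, 70 mm above the counter at its top face; a flat black wheel of 100 mm diameter lying level (axis upright) on a gearbox, 140 mm from the loading position on the side away from the press head
- spinner_mid (a point): middle of the gripping part of the handwheel's upright spinner grip: a black peg, 18 mm diameter, 40 mm tall, standing on the wheel 38 mm from the hub and turning freely on its own axis; this point is 24 mm above its foot, 16 mm below its top
- mat: black rubber draining mat, 290 (x) by 320 mm (y), 2 mm thick, fixed; origin at the centre of its underside
- spoon: bystander, to be left alone: steel spoon 150 mm long, lying; origin under its centre
- cup: bystander, to be left alone: white cup, 68 mm wide, 60 mm tall; origin under its centre
- bowl: bystander, to be left alone: brown clay bowl, 110 mm wide, 50 mm tall; origin under its centre
- jar: bystander, to be left alone: jar, 68 mm wide, 90 mm tall; origin under its centre
- phone: bystander, to be left alone: black phone 75 by 150 by 9 mm, lying; origin under its centre
- gasket: bystander, to be left alone: rubber ring, 64 mm wide, 10 mm tall; origin under its centre
- jigger: bystander, to be left alone: steel measuring cup, 44 mm wide, 70 mm tall; origin under its centre
Mind the look-alikes: they are no part of the job. What is shaped like the part that bears plate_b_mid but red is not meant.

How it is judged:
By the outcome, as a careful person would: the job done as asked, in the order asked, and still so for the second after the job is handed in, with the robot touching nothing.
Of plate_a, plate_b, plate_c only 2 to 3 are there at a start; the rules pass over those that are not, and their reading is None.
At some moment in a run one of plate_a, plate_b, plate_c, cover may be knocked a few centimetres aside while the robot is not near it.
It also fails if it takes over 210 s, if anything falls off the work surface, if the arm or the gripper's body presses on something with over 40 N, if the wrist force passes 120 N, or if a joint passes its speed limit or range.

### The arm

A 6-joint arm with a two-finger parallel gripper is mounted at the origin on the work surface. World frame = base frame: x ahead of the robot, y to its left, z up, the work surface at z = 0. Lengths are in m, angles in rad, forces in N, time in s.
With the tool pointing down it reaches from about 0.375 to 0.9 m from the base axis. Payload 3.1 kg.
Tool frame: the origin (TCP) lies midway between the tips of the shut fingers; the grasp point (between the pads) lies 19 mm behind it (manip.hold_point_z is the distance from the TCP to the grasp point, in m); x points along the fingers, y is the direction in which the jaws open and shut, and the axes are right-handed (so a half turn about x gives the same grasp; the last joint's range is limited). The gripper opens to 85 mm and grips with 20 to 120 N. Pads are 22 mm wide; open, the fingers measure 114 mm over their backs; the gripper's body (76 mm by 85 mm) begins 54 mm behind the grasp point. The pads swing forward as they close: fully open they stand 13 mm farther back than shut.
Start: joints at [-1.52, 0.527, 1.433, -0, 1.181, -0.178], TCP at [0.142, -0.609, 0.231] pointing down, gripper open.
Joint ranges: [-3.08, 3.08], [-0.75, 2.2], [0.22, 2.44], [-1.43, 4.57], [0, 2.65], [-2.85, 2.85]. Speed limits (rad/s): [2.79, 2.79, 3.14, 3.14, 3.14, 3.14].

### API

Orientations are given as a unit quaternion [x, y, z, w].
In Python, from station import manip, snapshot gives the robot as it stands.
- The arm moves only by the tool play_rows, never from a script. Its argument "series" is a list of rows, each a list of 4 numbers: the shift along the tool's x, y, z in m, then the turn about the tool's x in degrees. In form: [[tx, ty, tz, spin], ...]. A call has 1 to 20 rows; each row is the pose to reach, as a shift and turn from the pose measured when the call began, along the tool's axes at that moment; what a row does not reach only later rows make up. A row lasts 1/10 s, in which the tool goes at most 50 mm and 8.59 degrees, less where a joint would pass 70% of its speed; a pose out of reach is approached as far as the arm can. A call with a gripper value outside its range is refused whole. "claw" is the opening in per cent of the stroke, from 0 (shut) to 100 (fully open), set as the call begins (left out, the last holds). The fingers move at their own pace and stop on an object; "force" is the grip in N (left out, the last holds). Time passes only in rows, so rows that repeat a pose let the fingers close. It gives the time, the measured TCP pose, the force and the opening at its end, in the units of the state.
- manip.sense(): the state, without advancing time (a new reading comes with each control period).
- snapshot(name): name is "side" or "top" or "wrist"; returns a dict with "image" (384x512x3 uint8, blue, green, red), "depth" (384x512 float32, m along the optical axis (not along the pixel's ray), 0 where there is no reading), "fov_y" (degrees; the focal length in pixels is half the picture's height over the tangent of half this angle, whatever the lens; pixels are square), "cx", "cy" (the principal point, pixels), "R" (3x3) and "t" (3): a world point X has camera coordinates R X + t. Camera axes: x right, y down, z forward; pixel columns grow to the right and rows downward; lengths in m; the calibration is good to about 2 mm. A picture is of the moment at which its call begins.
- manip.sign_off(): hands the job in, once; it reports no verdict.
The state is a dict: "t": time; "q": joint angles; "qd": joint speeds; "tau": joint torques, N m; "tcp_pos": TCP position; "tool_rot": TCP orientation; "force": force on the tool from outside, world axes, zero at the start; "ft_torque": the same for the moment, N m; "finger_gap": opening from 0.0 (shut) to 1.0 (fully open).
Only numpy, scipy, OpenCV 4.12 (cv2) and the standard library are available. Lean on these libraries where they do the work, as an engineer would, in place of code of your own. Each camera call takes 0.05 s, during which the arm holds its last target.

## Working session

There is one attempt and no reset: what is moved stays moved. The work goes in short steps, Python scripts to look and compute and a tool call to move; the robot and the scene stay as the last step left them, time stands still between calls to the robot, and variables do not carry over. Pictures are saved under pics/ and viewed, and the job is handed in when it is done.

Besides the shell and the picture viewer there is one more tool, called after "Emit:" as name(argument=value, ...) on one line, values as JSON. play_rows: Moves the arm, as the interface text tells. Its arguments: {"type":"object","properties":{"series":{"type":"array","items":{"type":"array","items":{"type":"number"}}},"claw":{"type":"number"},"force":{"type":"number"}},"required":["series"]}

```bash
ls; mkdir -p pics; cat > h.py <<'E'
import numpy as np, cv2
from station import manip, snapshot
def take(n,f):
    s=snapshot(n); cv2.imwrite(f'pics/{f}.png',s['image']); np.savez(f'pics/{f}.npz',**{k:v for k,v in s.items()}); return s
def load(f): return dict(np.load(f'pics/{f}.npz',allow_pickle=True))
def ray(s,u,v):
    f=s['image'].shape[0]/2/np.tan(np.radians(float(s['fov_y']))/2)
    d=np.array([(u-float(s['cx']))/f,(v-float(s['cy']))/f,1.0])
    R=np.array(s['R']);t=np.array(s['t']); return -R.T@t, R.T@d
def atz(s,u,v,z):
    c,d=ray(s,u,v); return c+d*(z-c[2])/d[2]
def dep(s,u,v):
    c,d=ray(s,u,v); return c+d*s['depth'][int(round(v)),int(round(u))]
def proj(s,X):
    f=s['image'].shape[0]/2/np.tan(np.radians(float(s['fov_y']))/2)
    p=np.array(s['R'])@np.array(X)+np.array(s['t']); return p[0]/p[2]*f+float(s['cx']),p[1]/p[2]*f+float(s['cy'])
def crop(f,x0,y0,x1,y1,k,out):
    im=cv2.imread(f'pics/{f}.png')[y0:y1,x0:x1]; cv2.imwrite(f'pics/{out}.png',cv2.resize(im,None,fx=k,fy=k,interpolation=cv2.INTER_CUBIC))
E
python3 - <<'E'
from h import *
for n in('side','top','wrist'):
    s=take(n,n+'0'); print(n,s['fov_y'],s['cx'],s['cy'],-np.array(s['R']).T@np.array(s['t']),s['R'])
print(manip.sense())
print([a for a in dir(manip) if a[0]!='_'])
E
```

```text
pics
side 49.389920893031 257.5610640642068 197.16095187264034 [0.41529456 0.65314824 0.92497797] [[-0.99095637 -0.13392496  0.00834151]
 [-0.10759819  0.75593555 -0.64574304]
 [ 0.08017547 -0.64080071 -0.76350923]]
top 49.995777275969296 252.86119186692508 187.5562695698996 [ 0.42231188 -0.03495298  1.32923417] [[-0.00569166 -0.99990708  0.01238714]
 [-0.9984687   0.00500097 -0.05509303]
 [ 0.05502596 -0.01268174 -0.99840439]]
wrist 66.79897146898497 255.37111498624276 191.73232004949142 [ 0.21669006 -0.59028169  0.37124175] [[ 2.26297033e-01 -9.74058029e-01 -7.80224878e-04]
 [-9.27722711e-01 -2.15776201e-01  3.04583656e-01]
 [-2.96850510e-01 -6.82025454e-02 -9.52485269e-01]]
{'t': 0.15, 'q': array([-1.52048089e+00,  5.28226769e-01,  1.43362953e+00,  1.59257280e-05,
        1.18136628e+00, -1.78486745e-01]), 'qd': array([ 0.00036434, -0.00041629, -0.00238445,  0.00090709, -0.00171621,
       -0.00029102]), 'tau': array([ 6.90081106e-04, -4.42744088e+01, -1.78275740e+01, -2.46999462e-04,
        5.62566143e-03, -1.78651061e-05]), 'tcp_pos': array([ 0.14177005, -0.60814685,  0.23056744]), 'tool_rot': array([ 0.70252677,  0.08129004, -0.70244257,  0.08014055]), 'force': array([0.30949295, 0.88193703, 0.31272637]), 'ft_torque': array([-0.02455094,  0.04753372, -0.0602766 ]), 'finger_gap': 1.000252632161012}
['PlanningError', 'hold_point_z', 'sense', 'sign_off']
```

```bash
ls pics
```

```text
side0.npz
side0.png
top0.npz
top0.png
wrist0.npz
wrist0.png
```

View pics/top0.png

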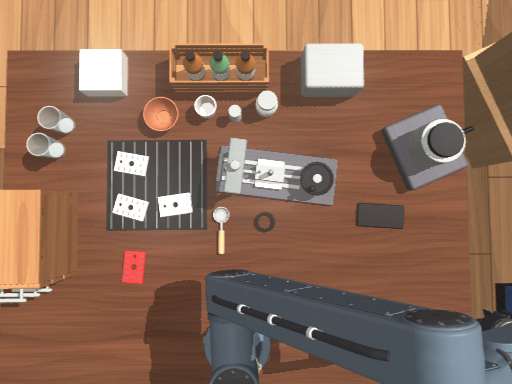

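View pics/side0.png

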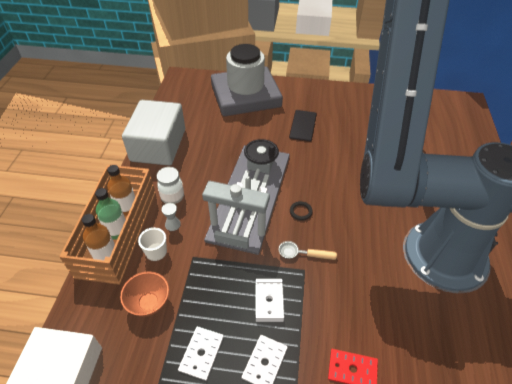

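View pics/wrist0.png

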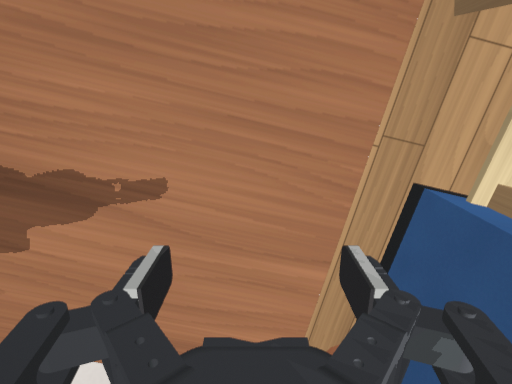

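```bash
python3 - <<'E'
from h import *
crop('top0',100,130,215,240,7,'c1'); crop('top0',210,130,345,215,5.9,'c2')
crop('side0',165,255,310,384,5.2,'c3');crop('side0',195,130,300,260,4.6,'c4')
E
```

```text
(no output)
```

View pics/c1.png

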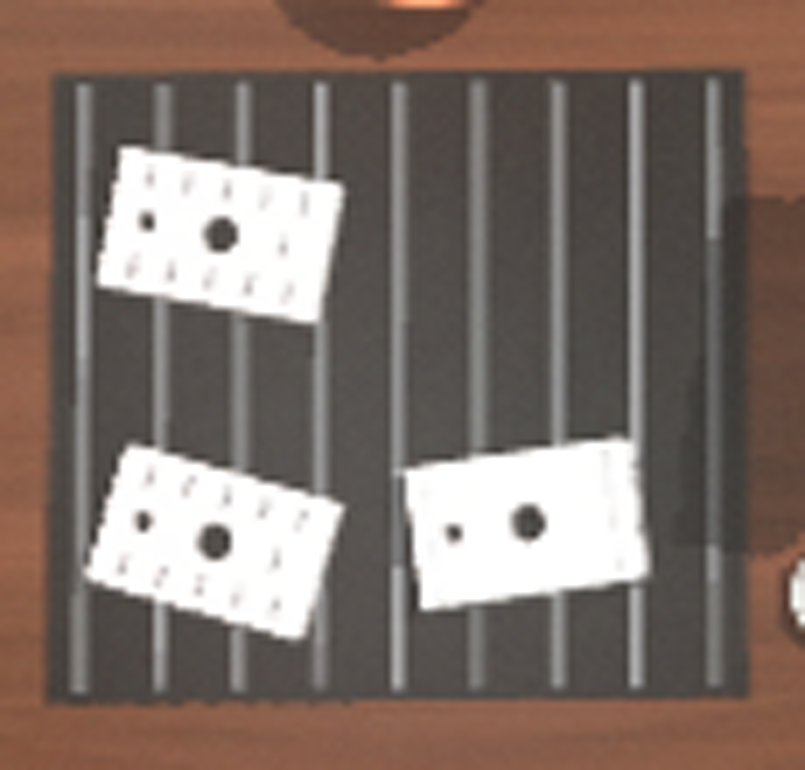

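View pics/c2.png

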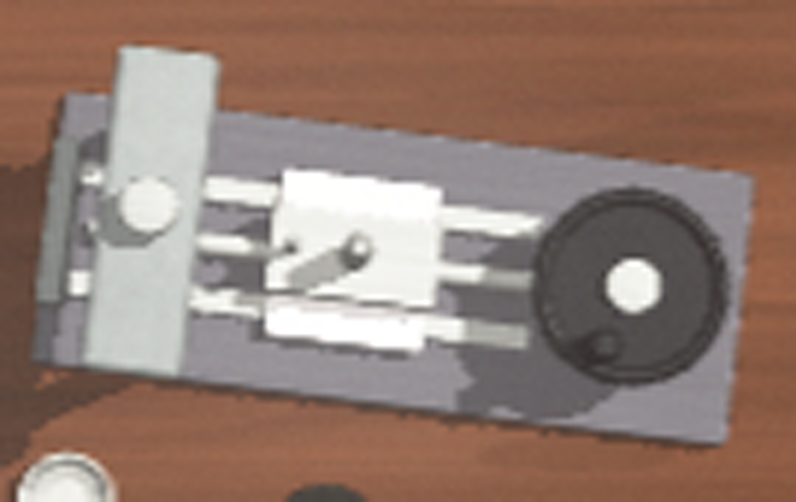

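View pics/c3.png

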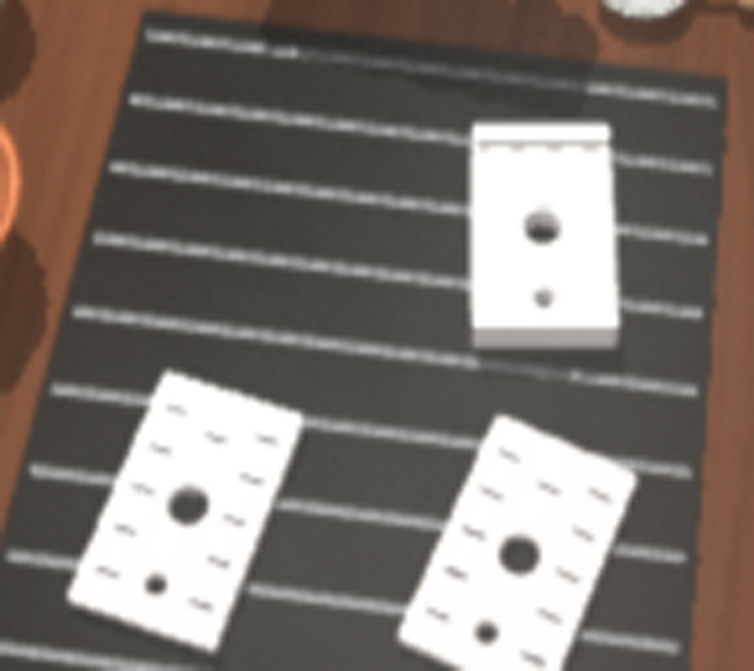

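View pics/c4.png

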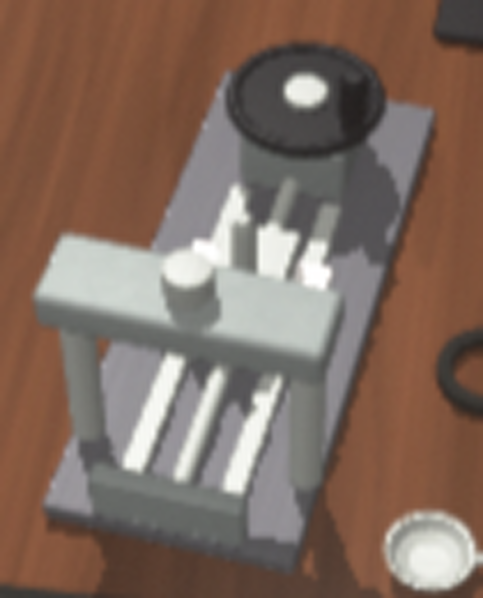

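```bash
cat >> h.py <<'E'
def cc(x,y,x0,y0,k): return (x+.5)/k-.5+x0,(y+.5)/k-.5+y0
E
python3 - <<'E'
from h import *
s=load('top0'); d=load('side0')
A=lambda x,y:cc(x,y,100,130,7)
B=lambda x,y:cc(x,y,165,255,5.2)
def show(n,a,b,c,e,z):
    for q in (atz(s,*A(*a),z)-0,atz(s,*A(*b),z)): print(n,'top',q.round(4))
    for q in (atz(d,*B(*c),z),atz(d,*B(*e),z)): print(n,'side',q.round(4))
show('P1',(220,235),(148,220),(188,505),(155,584),.010)
show('P2',(215,541),(144,520),(519,555),(486,631),.010)
show('C',(528,522),(455,532),(541,227),(543,297),.018)
for n,P in(('P1',[(121,148),(342,185),(317,322),(98,286)]),('P2',[(129,446),(342,508),(302,640),(87,577)]),('C',[(405,470),(632,438),(650,575),(422,608)])):
    Q=np.array([atz(s,*A(*p),.010 if n!='C' else .018) for p in P]); print(n,Q.mean(0).round(4),[np.linalg.norm(Q[i]-Q[i-1]).round(3) for i in range(4)], dep(s,*A(*np.mean(P,0)+np.array([25,20])))) 
    v=Q[0]-Q[1]+Q[3]-Q[2]; print('yaw',np.arctan2(-v[0],v[1]))
K=lambda x,y:cc(x,y,210,130,5.9)
print('shaft top',atz(s,*K(357,245),.104),'pin top',atz(s,*K(290,244),.094))
D=[(290,170),(440,187),(437,303),(270,290)]
print('deck',[atz(s,*K(*p),.05).round(3) for p in D])
print('hub',atz(s,*K(633,284),.07),dep(s,*K(633,284)), dep(s,*K(580,270)))
print('spin',atz(s,*K(604,345),.110),dep(s,*K(604,345)))
print('shaftdep',[dep(s,*K(x,245)) for x in(350,354,357,360,364)])
print('arch', dep(s,*K(160,110)),dep(s,*K(130,330)))
H=lambda x,y:cc(x,y,195,130,4.6)
print('hub side',atz(d,*H(305,90),.07),dep(d,*H(305,90)),'spin',atz(d,*H(351,85),.094))
E
```

```text
P1 top [0.5754 0.3387 0.01  ]
P1 top [0.5824 0.3717 0.01  ]
P1 side [0.575  0.3407 0.01  ]
P1 side [0.5813 0.3742 0.01  ]
P2 top [0.4353 0.3395 0.01  ]
P2 top [0.4451 0.3719 0.01  ]
P2 side [0.4347 0.3421 0.01  ]
P2 side [0.4443 0.374  0.01  ]
C top [0.4431 0.1959 0.018 ]
C top [0.4387 0.2289 0.018 ]
C side [0.4428 0.1982 0.018 ]
C side [0.4379 0.2316 0.018 ]
P1 [0.5753 0.339  0.01  ] [np.float64(0.064), np.float64(0.103), np.float64(0.064), np.float64(0.101)] [0.56559612 0.32635884 0.0140141 ]
yaw -0.1696431121959896
P2 [0.4346 0.3395 0.01  ] [np.float64(0.062), np.float64(0.101), np.float64(0.062), np.float64(0.102)] [0.42537682 0.32769357 0.01142098]
yaw -0.2891446229901172
C [0.4428 0.1962 0.018 ] [np.float64(0.063), np.float64(0.104), np.float64(0.063), np.float64(0.104)] [0.43358798 0.18435751 0.0211827 ]
yaw 0.13680385359794242
shaft top [ 0.53880148 -0.10229413  0.104     ] pin top [ 0.54041897 -0.06862662  0.094     ]
deck [array([ 0.584, -0.07 ,  0.05 ]), array([ 0.575, -0.15 ,  0.05 ]), array([ 0.513, -0.147,  0.05 ]), array([ 0.52 , -0.059,  0.05 ])]
hub [ 0.5209978  -0.24783131  0.07      ] [ 0.52043099 -0.24660864  0.07723244] [ 0.52841016 -0.2202229   0.07035765]
spin [ 0.48713262 -0.22599867  0.11      ] [ 0.48715753 -0.22607206  0.10953158]
shaftdep [array([ 0.53916159, -0.09893513,  0.1003812 ]), array([ 0.53917043, -0.10097836,  0.10019177]), array([ 0.53916175, -0.1025024 ,  0.10021065]), array([ 0.53875039, -0.10378838,  0.10446521]), array([ 0.53873886, -0.10581343,  0.1044903 ])]
arch [ 0.59998575 -0.00419147  0.15703878] [0.4932953  0.01083684 0.15281536]
hub side [ 0.52022275 -0.25086344  0.07      ] [ 0.51946133 -0.24430339  0.07620423] spin [ 0.48920203 -0.23414818  0.094     ]
```

```bash
cat >> h.py <<'E'
from scipy.spatial.transform import Rotation as Ro
def tool():
    s=manip.sense(); return np.array(s['tcp_pos']),Ro.from_quat(s['tool_rot']).as_matrix(),s
def go(X,yaw=None):
    """yaw: wanted direction (deg) of tool y in world, mod 180 choose nearest"""
    p,M,s=tool(); d=M.T@(np.array(X)-p)
    out='shift '+str(d.round(4))+' len %.3f'%np.linalg.norm(d)
    cur=np.degrees(np.arctan2(M[1,1],M[0,1]))
    if yaw is not None:
        e=(yaw-cur+90)%180-90
        # spin about tool x (down): positive spin = -world z
        out+=' spin %.2f'%(e*np.sign(M[2,0]))
    print(out,'| cur yaw(tool y) %.2f'%cur,'tcp',p.round(4),'q6 %.3f'%s['q'][5],'F',np.round(s['force'],1),'gap %.3f'%s['finger_gap'],'t %.2f'%s['t'])
E
python3 - <<'E'
from h import *
p,M,s=tool(); print(M.round(4))
w=load('wrist0'); c=-w['R'].T@w['t']; print('cam in tool',M.T@(c-p)); print('cam axes in tool\n',M.T@w['R'].T)
go([0.5,-0.12,0.30],0)
E
```

```text
[[-1.000e-04  2.268e-01 -9.739e-01]
 [ 1.600e-03 -9.739e-01 -2.268e-01]
 [-1.000e+00 -1.600e-03 -3.000e-04]]
cam in tool [-0.14065007 -0.00063261 -0.07706226]
cam axes in tool
 [[-8.21350584e-04 -3.04872265e-01  9.52392895e-01]
 [ 9.99999527e-01 -7.47209363e-04  6.23216308e-04]
 [ 5.21635521e-04  9.52392956e-01  3.04872735e-01]]
shift [-0.0687 -0.3943 -0.4596] len 0.609 spin -76.89 | cur yaw(tool y) -76.89 tcp [ 0.1418 -0.6081  0.2306] q6 -0.178 F [0.3 0.9 0.3] gap 1.000 t 0.15
```

```bash
python3 - <<'E'
from h import *
go([0.535,-0.10,0.28],-7)
E
```

```text
shift [-0.0486 -0.4058 -0.4982] len 0.644 spin -69.89 | cur yaw(tool y) -76.89 tcp [ 0.1418 -0.6081  0.2306] q6 -0.178 F [0.3 0.9 0.3] gap 1.000 t 0.15
```

Emit:
play_rows(series=[[-0.02,-0.02,-0.03,-4],[-0.04,-0.05,-0.06,-8],[-0.049,-0.08,-0.1,-13],[-0.049,-0.11,-0.14,-18],[-0.049,-0.14,-0.18,-23],[-0.049,-0.17,-0.22,-28],[-0.049,-0.2,-0.26,-33],[-0.049,-0.23,-0.3,-38],[-0.049,-0.26,-0.34,-43],[-0.049,-0.29,-0.38,-48],[-0.049,-0.32,-0.41,-53],[-0.049,-0.35,-0.44,-58],[-0.049,-0.375,-0.465,-63],[-0.049,-0.395,-0.485,-67],[-0.049,-0.402,-0.495,-69.9],[-0.049,-0.406,-0.498,-69.9],[-0.049,-0.406,-0.498,-69.9]])

```text
t: 1.85
tcp_pos: [0.5344, -0.1001, 0.2802]
tool_rot: [0.53, 0.469, -0.53, 0.468]
force: [0.1, 0.5, 0.2]
finger_gap: 1.005
```

```bash
python3 - <<'E'
from h import *
s=take('wrist','w1'); go([0.535,-0.10,0.28],-7)
crop('w1',0,0,512,384,1.56,'w1b')
E
```

```text
shift [ 0.0002  0.0007 -0.0007] len 0.001 spin -0.07 | cur yaw(tool y) -7.07 tcp [ 0.5342 -0.1006  0.2802] q6 -0.269 F [-0.8  0.   0.3] gap 0.999 t 1.90
```

View pics/w1b.png

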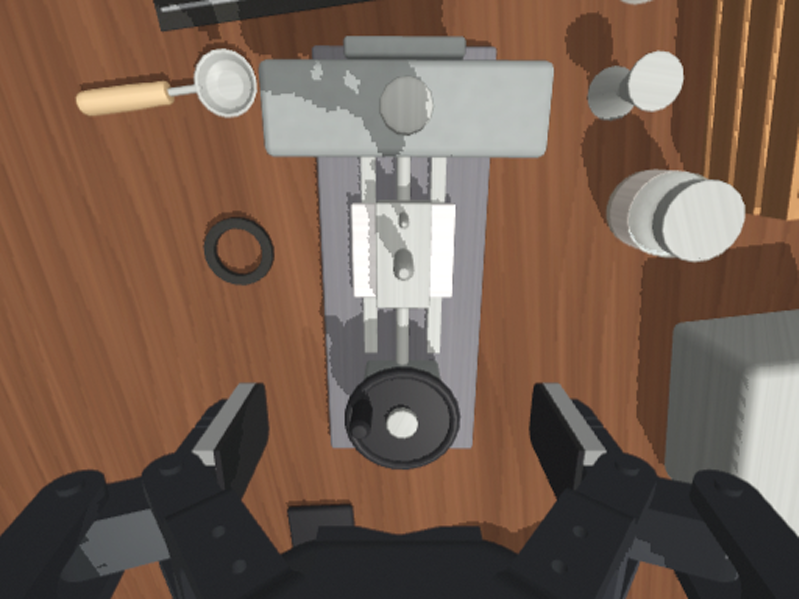

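```bash
python3 - <<'E'
from h import *
crop('w1',160,20,370,310,2.06*1.0,'w1c'); crop('w1',215,120,305,205,7,'w1d'); crop('w1',205,220,315,310,7,'w1e')
E
```

```text
(no output)
```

View pics/w1d.png

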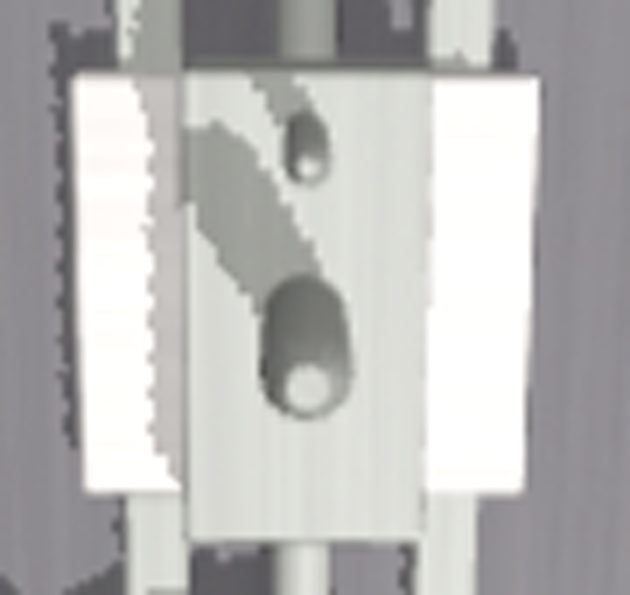

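View pics/w1e.png

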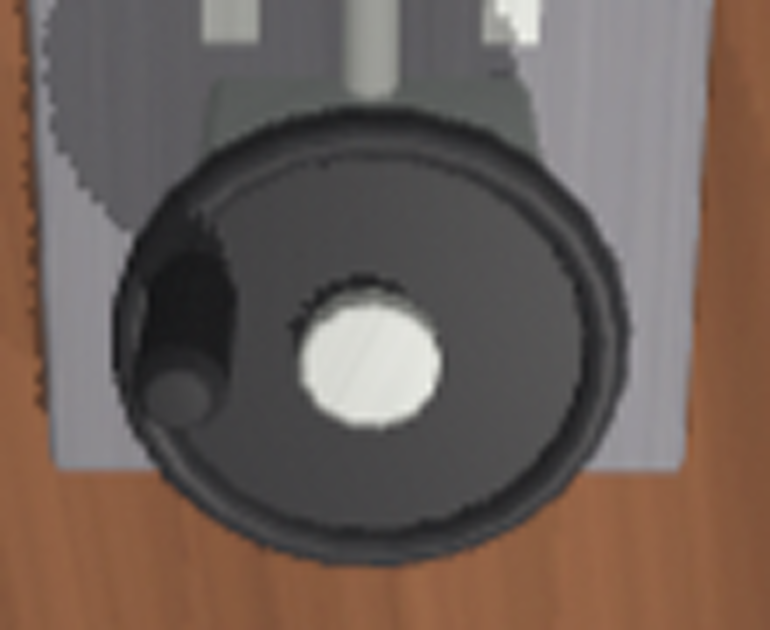

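```bash
python3 - <<'E'
from h import *
s=load('w1')
K=lambda x,y:cc(x,y,215,120,7)
E=lambda x,y:cc(x,y,205,220,7)
sh=atz(s,*K(308,387),.104); pn=atz(s,*K(309,168),.094)
print('shaft',sh,'pin',pn,np.linalg.norm((pn-sh)[:2]),np.degrees(np.arctan2(-(pn-sh)[0],(pn-sh)[1])))
D=[atz(s,*K(*p),.05) for p in [(184,74),(432,74),(427,541),(188,539)]]
Q=np.array(D);print('deck',Q.round(4),'c',Q.mean(0),[np.linalg.norm(Q[i]-Q[i-1]).round(4) for i in range(4)])
v=Q[0]-Q[3]+Q[1]-Q[2]; print('yaw',np.degrees(np.arctan2(-v[0],v[1])))
hub=dep(s,*E(370,362)); print('hub',hub,atz(s,*E(370,362),.076)); 
print('spin top',atz(s,*E(182,398),.110),dep(s,*E(182,398)))
print('wing',dep(s,*K(110,300)),dep(s,*K(480,300)))
print('wheel edges',atz(s,*E(120,330),.07),atz(s,*E(628,330),.07))
B=[atz(s,u/1.56,v/1.56,0.012) for u,v in[(333,447),(472,447),(488,160),(320,160)]]
for b in B: print('base',b)
for u,v in [(263,62),(552,62),(546,156),(268,156),(405,105)]: print('arch',dep(s,u/1.56,v/1.56),atz(s,u/1.56,v/1.56,.176))
E
```

```text
shaft [ 0.53634604 -0.10384169  0.104     ] pin [ 0.54061598 -0.07056809  0.094     ] 0.03354645842248647 -7.3127002033361865
deck [[ 0.5201 -0.0576  0.05  ]
 [ 0.5642 -0.0631  0.05  ]
 [ 0.5543 -0.1508  0.05  ]
 [ 0.5087 -0.1448  0.05  ]] c [ 0.53682546 -0.10408187  0.05      ] [np.float64(0.0879), np.float64(0.0444), np.float64(0.0883), np.float64(0.0459)]
yaw -6.925241100823014
hub [ 0.5178265  -0.24714865  0.07330719] [ 0.5180206 -0.2454082  0.076    ]
spin top [ 0.48662203 -0.22662312  0.11      ] [ 0.48669347 -0.22636384  0.1103949 ]
wing [ 0.49815578 -0.10144806  0.0264093 ] [ 0.57052092 -0.11055303  0.02570732]
wheel edges [ 0.46956468 -0.23603692  0.07      ] [ 0.56892471 -0.24832094  0.07      ]
base [ 0.43806524 -0.30658012  0.012     ]
base [ 0.58367485 -0.32457855  0.012     ]
base [ 0.61872722 -0.03703718  0.012     ]
base [ 0.47516595 -0.0192653   0.012     ]
arch [0.47722411 0.03239428 0.15314055] [0.48282747 0.02771853 0.176     ]
arch [ 6.78901349e-01  3.41249818e-02 -1.81378238e-04] [0.6220126  0.01048162 0.176     ]
arch [ 6.72079386e-01 -4.03892286e-02 -1.10301692e-04] [ 0.61805673 -0.03286745  0.176     ]
arch [ 0.42761346 -0.01013424 -0.00194523] [ 0.47611001 -0.01529515  0.176     ]
arch [5.48982989e-01 2.76745766e-04 1.74184494e-01] [5.48938185e-01 1.09952081e-04 1.76000000e-01]
```

```bash
python3 - <<'E'
from h import *
go([0.575,0.339,0.28],-9.7);go([0.575,0.339,0.186],-9.7)
E
```

```text
shift [ 0.0007 -0.0136 -0.4413] len 0.442 spin 2.63 | cur yaw(tool y) -7.07 tcp [ 0.5342 -0.1006  0.2802] q6 -0.269 F [-0.8  0.   0.3] gap 0.999 t 1.90
shift [ 0.0947 -0.0135 -0.4412] len 0.451 spin 2.63 | cur yaw(tool y) -7.07 tcp [ 0.5342 -0.1006  0.2802] q6 -0.269 F [-0.8  0.   0.3] gap 0.999 t 1.90
```

Emit:
play_rows(series=[[0,0,-0.02,0],[0,0,-0.05,0.5],[0,-0.002,-0.09,1],[0,-0.004,-0.13,1.5],[0,-0.006,-0.17,2],[0,-0.008,-0.21,2.6],[0,-0.009,-0.25,2.6],[0.01,-0.011,-0.29,2.6],[0.03,-0.012,-0.33,2.6],[0.05,-0.013,-0.37,2.6],[0.07,-0.0135,-0.4,2.6],[0.085,-0.0135,-0.425,2.6],[0.092,-0.0135,-0.438,2.6],[0.0947,-0.0135,-0.4412,2.6],[0.0947,-0.0135,-0.4412,2.6],[0.0947,-0.0135,-0.4412,2.6]])

```text
t: 3.5
tcp_pos: [0.5757, 0.3376, 0.187]
tool_rot: [0.541, 0.456, -0.54, 0.455]
force: [0.9, 0.7, 0.2]
finger_gap: 0.999
```

```bash
python3 - <<'E'
from h import *
s=take('wrist','w2'); go([0.575,0.339,0.186],-9.7)
crop('w2',0,0,512,384,1.56,'w2b')
E
```

```text
shift [ 0.0012 -0.001  -0.0012] len 0.002 spin -0.07 | cur yaw(tool y) -9.77 tcp [0.5757 0.3377 0.1872] q6 0.533 F [ 0.4  0.4 -0.4] gap 1.003 t 3.55
```

View pics/w2b.png

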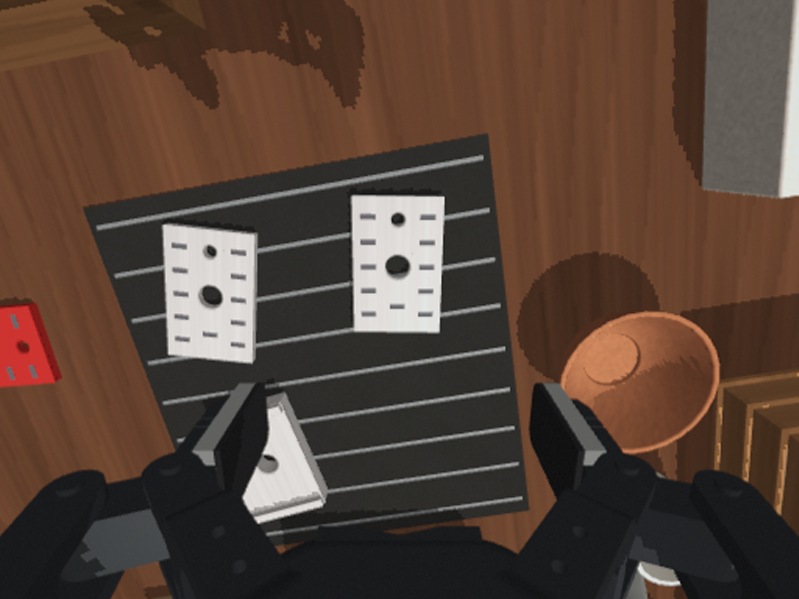

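```bash
python3 - <<'E'
from h import *
crop('w2',215,115,295,220,7,'w2c');crop('w2',95,135,175,240,7,'w2d')
E
```

```text
(no output)
```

View pics/w2c.png

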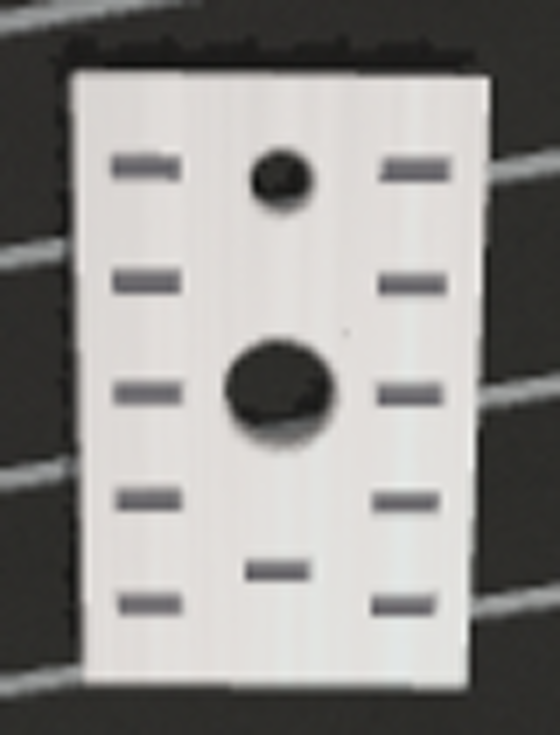

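View pics/w2d.png

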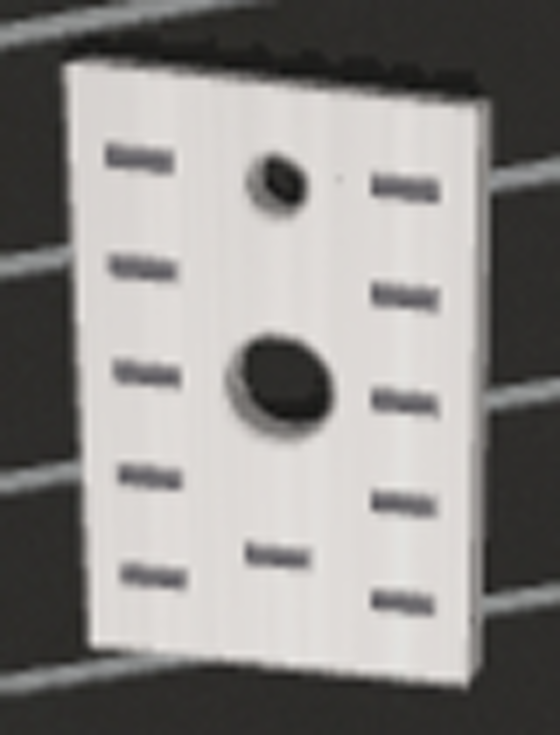

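```bash
cat >> h.py <<'E'
def plate(s,P,z,K):
    Q=np.array([atz(s,*K(*p),z) for p in P]) # corners FL,FR,BR,BL then hole, pin
    C=Q[:4]; v=C[0]-C[3]+C[1]-C[2]
    print('corner ctr',C.mean(0).round(4),'sides',[np.linalg.norm(C[i]-C[i-1]).round(4) for i in range(4)],'hole',Q[4].round(4),'pin',Q[5].round(4),'d %.4f'%np.linalg.norm(Q[5]-Q[4]))
    w=Q[5]-Q[4]; print('yaw edges %.2f holes %.2f'%tuple(np.degrees(np.arctan2(-a[0],a[1])) for a in(v,w)))
E
python3 - <<'E'
from h import *
s=load('w2')
plate(s,[(73,73),(488,77),(468,688),(84,682),(280,393),(282,181)],.010,lambda x,y:cc(x,y,215,115,7))
plate(s,[(67,62),(484,101),(470,686),(91,646),(281,387),(277,184)],.010,lambda x,y:cc(x,y,95,135,7))
go([.5742,.3375,.05],-10)
E
```

```text
corner ctr [0.5736 0.3388 0.01  ] sides [np.float64(0.0998), np.float64(0.0633), np.float64(0.1003), np.float64(0.0644)] hole [0.574  0.3389 0.01  ] pin [0.58   0.3721 0.01  ] d 0.0337
yaw edges -10.26 holes -10.37
corner ctr [0.4347 0.3402 0.01  ] sides [np.float64(0.0998), np.float64(0.0645), np.float64(0.1013), np.float64(0.0642)] hole [0.4351 0.3401 0.01  ] pin [0.4444 0.3727 0.01  ] d 0.0339
yaw edges -16.55 holes -15.93
shift [ 0.1372 -0.0015  0.0006] len 0.137 spin 0.23 | cur yaw(tool y) -9.77 tcp [0.5757 0.3377 0.1872] q6 0.533 F [ 0.4  0.4 -0.4] gap 1.003 t 3.55
```

```bash
python3 - <<'E'
from h import *
go([.5738,.3388,.01],-10.3)
E
```

```text
shift [ 0.1772 -0.0021 -0.0005] len 0.177 spin 0.53 | cur yaw(tool y) -9.77 tcp [0.5757 0.3377 0.1872] q6 0.533 F [ 0.4  0.4 -0.4] gap 1.003 t 3.55
```

Emit:
play_rows(series=[[0.02,-0.002,-0.0005,0.5],[0.05,-0.002,-0.0005,0.5],[0.08,-0.002,-0.0005,0.5],[0.11,-0.002,-0.0005,0.5],[0.135,-0.002,-0.0005,0.5],[0.155,-0.002,-0.0005,0.5],[0.165,-0.002,-0.0005,0.5],[0.17,-0.002,-0.0005,0.5],[0.17,-0.002,-0.0005,0.5],[0.17,-0.002,-0.0005,0.5]], claw=88, force=40)

```text
t: 4.55
tcp_pos: [0.5749, 0.3389, 0.0184]
tool_rot: [0.544, 0.453, -0.542, 0.453]
force: [-0.3, 0.5, 0.7]
finger_gap: 0.879
```

```bash
python3 - <<'E'
from h import *
s=take('wrist','w3'); go([.5738,.3388,-.0035],-10.3)
crop('w3',0,0,512,384,1.56,'w3b')
E
```

```text
shift [ 0.022  -0.0011  0.0004] len 0.022 spin 0.03 | cur yaw(tool y) -10.27 tcp [0.5749 0.339  0.0185] q6 0.543 F [-0.4 -0.6  0.6] gap 0.880 t 4.60
```

View pics/w3b.png

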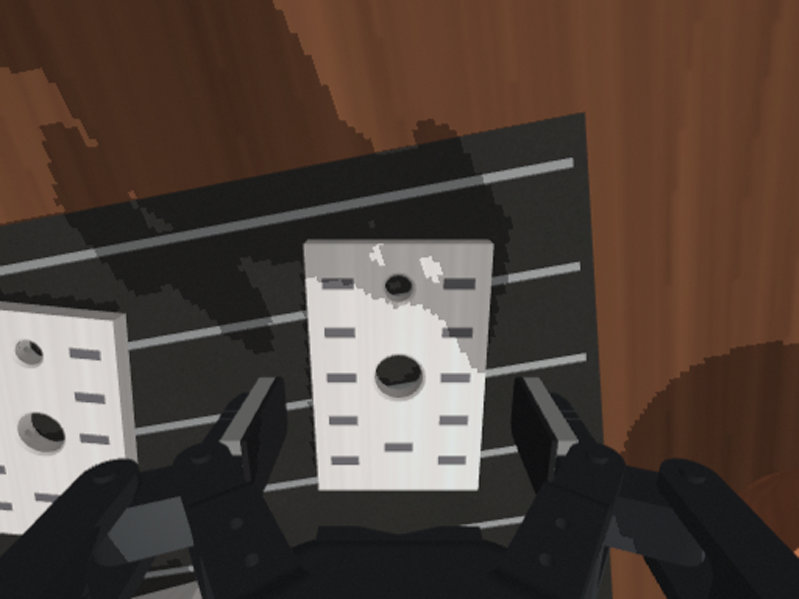

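Emit:
play_rows(series=[[0.008,-0.001,0.0004,0],[0.014,-0.001,0.0004,0],[0.018,-0.001,0.0004,0],[0.021,-0.001,0.0004,0],[0.022,-0.001,0.0004,0],[0.022,-0.001,0.0004,0],[0.022,-0.001,0.0004,0]])

```text
t: 5.3
tcp_pos: [0.574, 0.3389, -0.0034]
tool_rot: [0.544, 0.453, -0.541, 0.453]
force: [-0.4, -0.2, 0.2]
finger_gap: 0.877
```

```bash
python3 - <<'E'
from h import *
go([.5738,.3388,-.0035],-10.3)
E
```

```text
shift [ 0.0001 -0.0002  0.0001] len 0.000 spin 0.03 | cur yaw(tool y) -10.27 tcp [ 0.574   0.3389 -0.0034] q6 0.544 F [-0.4 -0.2  0.2] gap 0.877 t 5.30
```

Close on the plate.

Emit:
play_rows(series=[[0,0,0,0],[0,0,0,0],[0,0,0,0],[0,0,0,0],[0,0,0,0],[0,0,0,0],[0,0,0,0],[0,0,0,0]], claw=60, force=50)

```text
t: 6.1
tcp_pos: [0.5745, 0.3391, -0.0028]
tool_rot: [0.545, 0.453, -0.541, 0.453]
force: [-0.3, -0.2, 4.6]
finger_gap: 0.731
```

Emit:
play_rows(series=[[-0.003,0,0,0],[-0.01,0,0,0],[-0.025,0,0,0],[-0.045,0,0,0],[-0.07,0,0,0],[-0.1,0,0,0],[-0.13,0,0,0],[-0.16,0,0,0],[-0.19,0,0,0],[-0.205,0,0,0],[-0.215,0,0,0],[-0.218,0,0,0],[-0.218,0,0,0],[-0.218,0,0,0]])

```text
t: 7.5
tcp_pos: [0.5727, 0.3381, 0.2135]
tool_rot: [0.543, 0.453, -0.542, 0.453]
force: [-0.1, 0.4, -1.5]
finger_gap: 0.728
```

```bash
python3 - <<'E'
from h import *
s=take('wrist','w4'); go([.5363,-.1038,.215],-7.1)
crop('w4',0,0,512,384,1.56,'w4b')
E
```

```text
shift [-0.0023  0.0429  0.4413] len 0.443 spin -3.17 | cur yaw(tool y) -10.27 tcp [0.5728 0.3381 0.2135] q6 0.544 F [-0.6 -0.9 -0.9] gap 0.732 t 7.55
```

View pics/w4b.png

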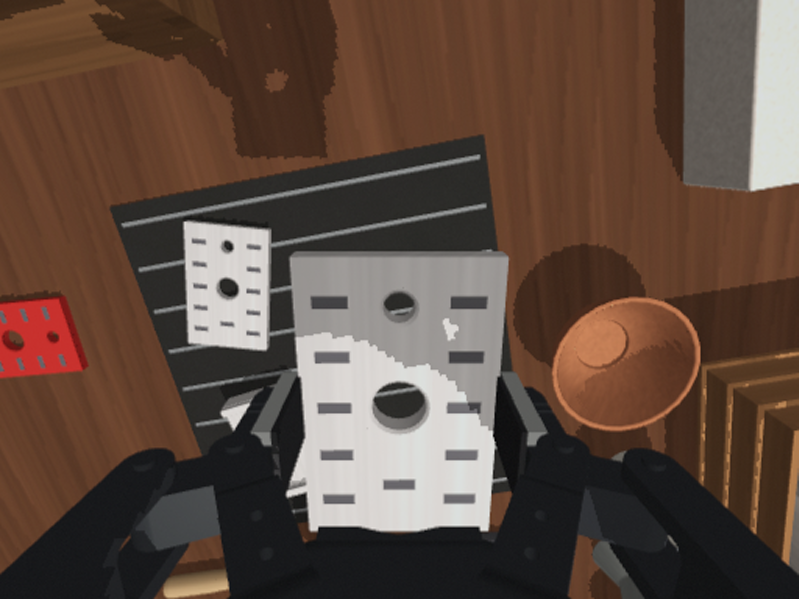

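```bash
cat >> h.py <<'E'
def intool(s,u,v,tx):
    """pixel -> tool coords on plane tool x = tx; uses fixed cam mount from wrist0"""
    w=load('wrist0'); 
    ct=np.array([-0.14065007,-0.00063261,-0.07706226]); RT=np.array([[-8.21350584e-04,-3.04872265e-01,9.52392895e-01],[9.99999527e-01,-7.47209363e-04,6.23216308e-04],[5.21635521e-04,9.52392956e-01,3.04872735e-01]])
    f=192/np.tan(np.radians(float(s['fov_y']))/2)
    d=RT@np.array([(u-float(s['cx']))/f,(v-float(s['cy']))/f,1.0])
    return ct+d*(tx-ct[0])/d[0]
E
python3 - <<'E'
from h import *
s=load('w4'); crop('w4',180,150,335,345,4,'w4c')
for u,v in((400,403),(400,304)): print(intool(s,u/1.56,v/1.56,-.0128))
for u,v in((291,253),(508,253),(489,530),(311,530)): print(intool(s,u/1.56,v/1.56,-.0128))
E
```

```text
[-1.28000000e-02 -5.01929024e-05 -1.35003258e-03]
[-1.28000000e-02 -6.90296497e-05 -3.46105534e-02]
[-0.0128     -0.03126967 -0.05001228]
[-0.0128      0.03084036 -0.04996908]
[-0.0128      0.03139751  0.0494753 ]
[-0.0128     -0.0314277   0.04939148]
```

View pics/w4c.png

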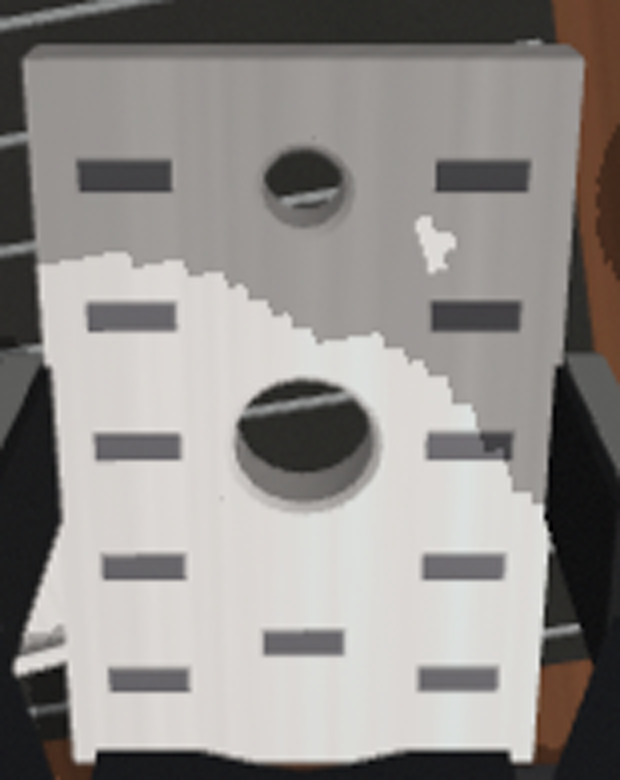

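Emit:
play_rows(series=[[0,0.001,0.015,0],[0,0.004,0.04,-0.5],[0,0.008,0.08,-1],[0,0.012,0.12,-1.5],[0,0.016,0.16,-2],[0,0.02,0.2,-2.5],[0,0.024,0.24,-3.1],[0,0.028,0.28,-3.1],[0,0.032,0.32,-3.1],[0,0.036,0.36,-3.1],[0,0.039,0.395,-3.1],[0,0.041,0.42,-3.1],[0,0.0425,0.435,-3.1],[0,0.0429,0.4413,-3.1],[0,0.0429,0.4413,-3.1],[0,0.0429,0.4413,-3.1],[0,0.0429,0.4413,-3.1]])

```text
t: 9.25
tcp_pos: [0.5362, -0.1025, 0.2127]
tool_rot: [0.531, 0.469, -0.529, 0.468]
force: [0.0, 0.3, -2.0]
finger_gap: 0.731
```

```bash
python3 - <<'E'
from h import *
s=take('wrist','w5'); go([.5363,-.1038,.125],-7.1)
crop('w5',0,0,512,384,1.56,'w5b')
E
```

```text
shift [0.0877 0.0001 0.0015] len 0.088 spin 0.03 | cur yaw(tool y) -7.07 tcp [ 0.5363 -0.1025  0.2127] q6 -0.273 F [0.  0.5 0. ] gap 0.731 t 9.30
```

View pics/w5b.png

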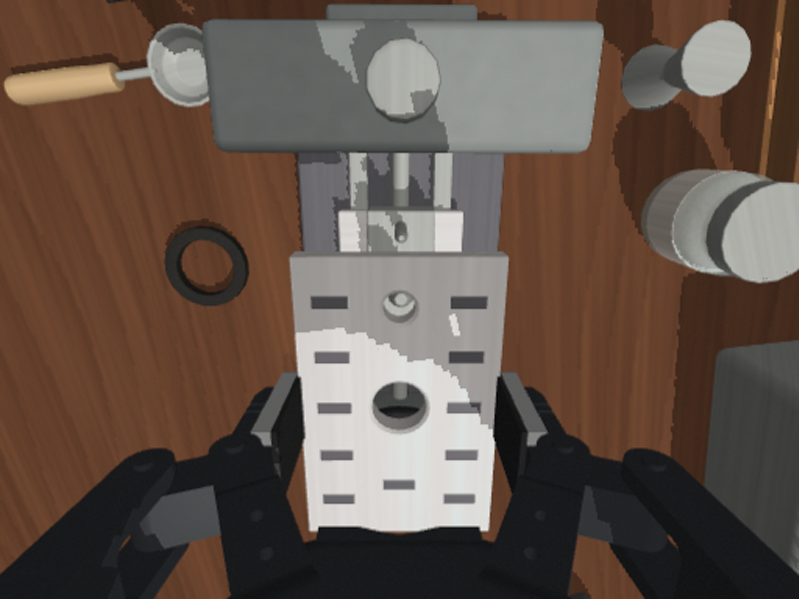

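Emit:
play_rows(series=[[0.015,0,0.0015,0],[0.035,0,0.0015,0],[0.055,0,0.0015,0],[0.07,0,0.0015,0],[0.082,0,0.0015,0],[0.0877,0,0.0015,0],[0.0877,0,0.0015,0],[0.0877,0,0.0015,0],[0.0877,0,0.0015,0]])

```text
t: 10.2
tcp_pos: [0.5368, -0.104, 0.1258]
tool_rot: [0.531, 0.468, -0.529, 0.468]
force: [-0.0, 0.4, -0.3]
finger_gap: 0.733
```

```bash
python3 - <<'E'
from h import *
s=take('wrist','w6'); go([.5363,-.1038,.105],-7.1)
crop('w6',180,140,335,345,3.8,'w6b')
E
```

```text
shift [ 0.0208 -0.0005 -0.0001] len 0.021 spin 0.03 | cur yaw(tool y) -7.07 tcp [ 0.5368 -0.104   0.1258] q6 -0.276 F [-0.5 -0.2 -1. ] gap 0.724 t 10.25
```

View pics/w6b.png

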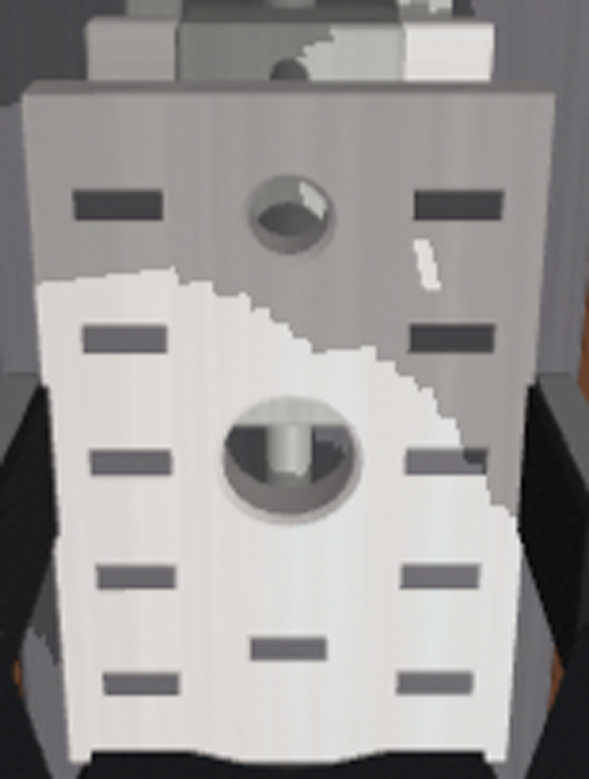

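Emit:
play_rows(series=[[0.008,-0.0005,0,0],[0.016,-0.0005,0,0],[0.022,-0.0005,0,0],[0.027,-0.0005,0,0],[0.031,-0.0005,0,0],[0.034,-0.0005,0,0],[0.034,-0.0005,0,0]])

```text
t: 10.95
tcp_pos: [0.5361, -0.1039, 0.0912]
tool_rot: [0.531, 0.468, -0.529, 0.468]
force: [-0.5, 1.0, -1.1]
finger_gap: 0.728
```

```bash
python3 - <<'E'
from h import *
s=take('wrist','w7'); go([.5363,-.1038,.05],-7.1); print(manip.sense()['ft_torque'])
crop('w7',140,120,375,345,2.6,'w7b')
E
```

```text
shift [ 0.0415 -0.0001 -0.0001] len 0.042 spin 0.03 | cur yaw(tool y) -7.07 tcp [ 0.5363 -0.1039  0.0915] q6 -0.276 F [ 0.2 -0.2 -2.3] gap 0.729 t 11.00
[-0.02846237 -0.00320523 -0.01566097]
```

View pics/w7b.png

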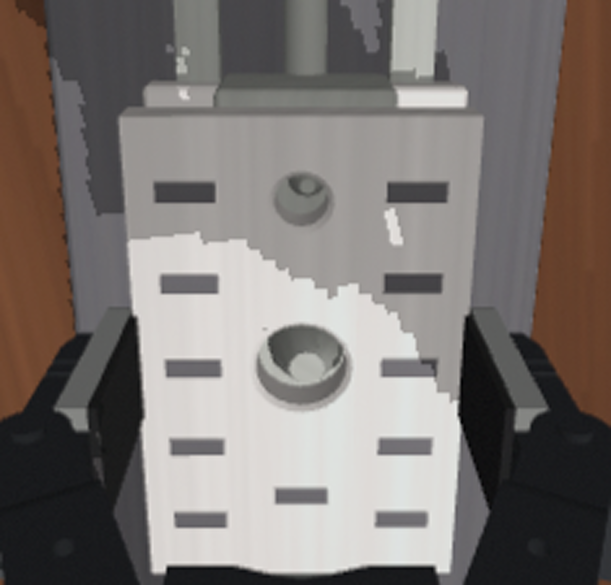

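```bash
python3 - <<'E'
from h import *
s=load('w7'); crop('w7',235,180,285,285,7,'w7c')
E
```

```text
(no output)
```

View pics/w7c.png

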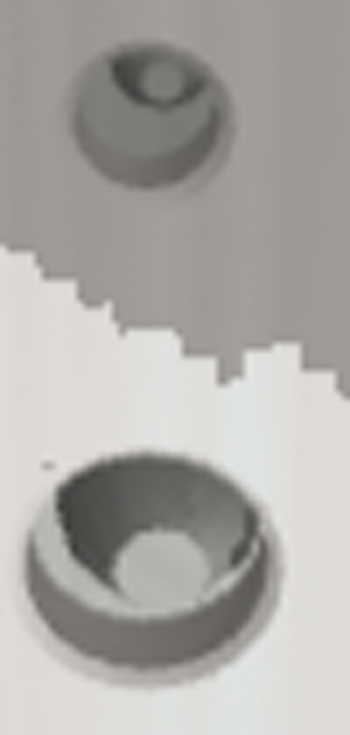

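```bash
python3 - <<'E'
from h import *
s=load('w7'); K=lambda x,y:cc(x,y,235,180,7)
tz=.0915
f=lambda n,p,x: print(n,intool(s,*K(*p),x).round(5))
f('hole top',(151,565),-.0128); f('pinhole top',(151,114),-.0128)
f('shaft top',(163,570),-(.104-tz)); f('pin top',(163,80),-(.094-tz))
E
```

```text
hole top [-0.0128  -0.00018 -0.00025]
pinhole top [-0.0128  -0.00019 -0.03413]
shaft top [-0.0125   0.00068  0.00034]
pin top [-0.0025   0.0007  -0.03322]
```

Emit:
play_rows(series=[[0,0.0008,0.0007,0],[0.004,0.0008,0.0007,0],[0.008,0.0008,0.0007,0],[0.012,0.0008,0.0007,0],[0.016,0.0008,0.0007,0],[0.016,0.0008,0.0007,0]])

```text
t: 11.6
tcp_pos: [0.5365, -0.1045, 0.0748]
tool_rot: [0.531, 0.469, -0.529, 0.468]
force: [-0.0, 0.5, -2.1]
finger_gap: 0.734
```

```bash
python3 - <<'E'
from h import *
go([.5371,-.1046,.05],-7.1); print(manip.sense()['ft_torque'])
E
```

```text
shift [0.0248 0.0006 0.0001] len 0.025 spin 0.02 | cur yaw(tool y) -7.08 tcp [ 0.5365 -0.1045  0.0748] q6 -0.277 F [-0.   0.5 -2.1] gap 0.734 t 11.60
[-0.00033851 -0.01171122  0.04708815]
```

Emit:
play_rows(series=[[0.004,0.0005,0,0],[0.009,0.0005,0,0],[0.014,0.0005,0,0],[0.018,0.0005,0,0],[0.021,0.0005,0,0],[0.024,0.0005,0,0],[0.024,0.0005,0,0]])

```text
t: 12.3
tcp_pos: [0.5368, -0.1044, 0.0504]
tool_rot: [0.53, 0.469, -0.529, 0.468]
force: [0.6, -1.1, -1.0]
finger_gap: 0.734
```

```bash
python3 - <<'E'
from h import *
go([.5371,-.1046,.045],-7.1); print(manip.sense()['ft_torque'])
E
```

```text
shift [0.0054 0.0003 0.0002] len 0.005 spin 0.03 | cur yaw(tool y) -7.07 tcp [ 0.5368 -0.1044  0.0504] q6 -0.277 F [ 0.6 -1.1 -1. ] gap 0.734 t 12.30
[ 0.00856723 -0.00347382  0.00599037]
```

Emit:
play_rows(series=[[0.002,0,0,0],[0.004,0,0,0],[0.005,0,0,0],[0.006,0,0,0],[0.006,0,0,0]])

```text
t: 12.8
tcp_pos: [0.5368, -0.1044, 0.0452]
tool_rot: [0.53, 0.469, -0.529, 0.468]
force: [-1.2, 1.5, 4.6]
finger_gap: 0.73
```

Emit:
play_rows(series=[[0.001,0,0,0],[0.001,0,0,0],[0.001,0,0,0],[0.001,0,0,0],[0.001,0,0,0]], claw=90)

```text
t: 13.3
tcp_pos: [0.5368, -0.1044, 0.0441]
tool_rot: [0.53, 0.469, -0.529, 0.468]
force: [0.4, 0.2, 0.1]
finger_gap: 0.902
```

Emit:
play_rows(series=[[-0.01,0,0,0],[-0.03,0,0,0],[-0.06,0,0,0],[-0.09,0,0,0],[-0.12,0,0,0],[-0.15,0,0,0],[-0.17,0,0,0],[-0.175,0,0,0],[-0.175,0,0,0]])

```text
t: 14.2
tcp_pos: [0.537, -0.1049, 0.2201]
tool_rot: [0.531, 0.468, -0.529, 0.468]
force: [-0.3, 0.4, 0.3]
finger_gap: 0.9
```

```bash
python3 - <<'E'
from h import *
s=take('wrist','w8'); go([.4349,.3402,.186],-16.3)
take('top','top1')
crop('w8',120,90,390,320,2.6,'w8b');crop('top1',100,130,345,240,3.2,'t1b')
E
```

```text
shift [ 0.034  -0.1553 -0.4289] len 0.457 spin 9.23 | cur yaw(tool y) -7.07 tcp [ 0.5363 -0.1046  0.2189] q6 -0.276 F [-0.8 -0.6 -0.3] gap 0.899 t 14.25
```

View pics/w8b.png

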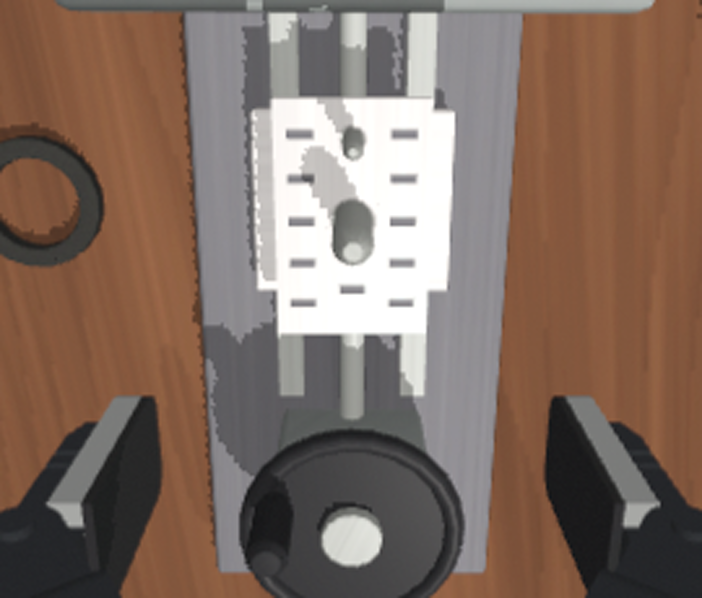

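View pics/t1b.png

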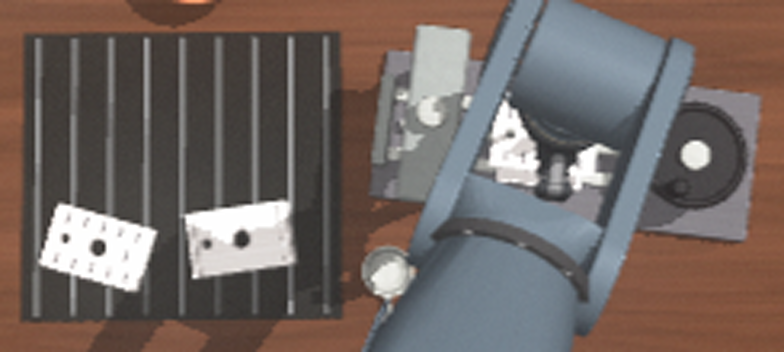

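Emit:
play_rows(series=[[0,-0.006,-0.015,0.5],[0,-0.018,-0.05,1.5],[0,-0.033,-0.09,2.5],[0,-0.047,-0.13,3.5],[0,-0.062,-0.17,4.5],[0,-0.076,-0.21,5.5],[0,-0.09,-0.25,6.5],[0,-0.105,-0.29,7.5],[0.01,-0.12,-0.33,8.5],[0.02,-0.134,-0.37,9.2],[0.028,-0.145,-0.4,9.2],[0.033,-0.152,-0.42,9.2],[0.034,-0.1553,-0.4289,9.2],[0.034,-0.1553,-0.4289,9.2],[0.034,-0.1553,-0.4289,9.2],[0.034,-0.1553,-0.4289,9.2],[0.034,-0.1553,-0.4289,9.2]])

```text
t: 16.0
tcp_pos: [0.4351, 0.3394, 0.186]
tool_rot: [0.566, 0.425, -0.566, 0.423]
force: [0.8, -0.9, 0.5]
finger_gap: 0.901
```

```bash
python3 - <<'E'
from h import *
s=take('wrist','w9'); go([.4349,.3402,.186],-16.3)
crop('w9',205,95,305,225,6,'w9c')
E
```

```text
shift [ 0.     -0.0003 -0.0006] len 0.001 spin -0.06 | cur yaw(tool y) -16.36 tcp [0.4351 0.3395 0.186 ] q6 0.742 F [ 0.2 -0.6 -0.5] gap 0.901 t 16.05
```

View pics/w9c.png

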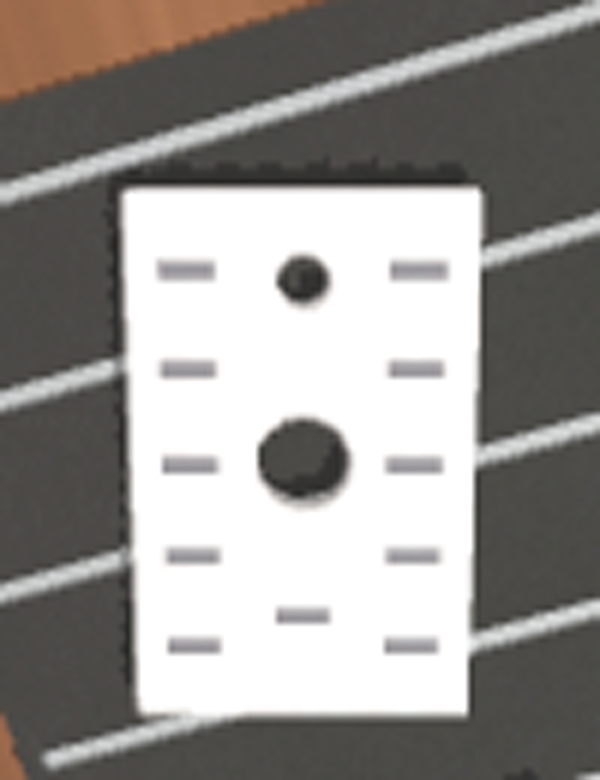

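```bash
python3 - <<'E'
from h import *
s=load('w9')
plate(s,[(121,188),(482,188),(467,715),(138,715),(304,461),(303,279)],.010,lambda x,y:cc(x,y,205,95,6))
go([.4348,.3402,.014],-16.4)
E
```

```text
corner ctr [0.4333 0.34   0.01  ] sides [np.float64(0.1007), np.float64(0.0641), np.float64(0.1007), np.float64(0.0642)] hole [0.4338 0.3404 0.01  ] pin [0.4431 0.3728 0.01  ] d 0.0337
yaw edges -16.32 holes -16.10
shift [ 1.72e-01 -1.00e-04 -1.00e-04] len 0.172 spin 0.04 | cur yaw(tool y) -16.36 tcp [0.4351 0.3395 0.186 ] q6 0.742 F [ 0.2 -0.6 -0.5] gap 0.901 t 16.05
```

Emit:
play_rows(series=[[0.02,-0.0017,0,0],[0.05,-0.0017,0,0],[0.08,-0.0017,0,0],[0.11,-0.0017,0,0],[0.135,-0.0017,0,0],[0.155,-0.0017,0,0],[0.17,-0.0017,0,0],[0.178,-0.0017,0,0],[0.183,-0.0017,0,0],[0.187,-0.0017,-0.0002,0],[0.189,-0.0017,-0.0002,0],[0.189,-0.0017,-0.0002,0],[0.189,-0.0017,-0.0002,0]], claw=88)

```text
t: 17.35
tcp_pos: [0.4335, 0.341, -0.0025]
tool_rot: [0.567, 0.425, -0.565, 0.423]
force: [-0.2, 0.3, -0.1]
finger_gap: 0.878
```

```bash
python3 - <<'E'
from h import *
go([.4335,.3402,-.003],-16.3)
E
```

```text
shift [0.0005 0.0002 0.0007] len 0.001 spin -0.06 | cur yaw(tool y) -16.36 tcp [ 0.4335  0.341  -0.0025] q6 0.742 F [-0.2  0.3 -0.1] gap 0.878 t 17.35
```

Emit:
play_rows(series=[[0,0,0.0007,0],[0,0,0.0007,0],[0,0,0.0007,0],[0,0,0.0007,0],[0,0,0.0007,0],[0,0,0.0007,0],[0,0,0.0007,0],[0,0,0.0007,0]], claw=60, force=50)

```text
t: 18.15
tcp_pos: [0.4337, 0.3406, -0.0016]
tool_rot: [0.567, 0.425, -0.565, 0.423]
force: [-0.8, 0.8, 5.3]
finger_gap: 0.728
```

```bash
python3 - <<'E'
from h import *
go([.4335,.3402,.2165],-16.3)
E
```

```text
shift [-2.181e-01 -2.000e-04 -5.000e-04] len 0.218 spin -0.05 | cur yaw(tool y) -16.35 tcp [ 0.4337  0.3406 -0.0016] q6 0.741 F [-0.8  0.8  5.3] gap 0.728 t 18.15
```

Emit:
play_rows(series=[[-0.003,0,0,0],[-0.01,0,0,0],[-0.025,0,0,0],[-0.045,0,0,0],[-0.07,0,0,0],[-0.1,0,0,0],[-0.13,0,0,0],[-0.16,0,0,0],[-0.19,0,0,0],[-0.205,0,0,0],[-0.215,0,0,0],[-0.218,0,0,0],[-0.218,0,0,0],[-0.218,0,0,0]])

```text
t: 19.55
tcp_pos: [0.4328, 0.3393, 0.2155]
tool_rot: [0.566, 0.425, -0.566, 0.423]
force: [0.0, 0.0, -1.3]
finger_gap: 0.73
```

```bash
python3 - <<'E'
from h import *
s=take('wrist','w10'); go([.5371,-.1046,.215],-7.1)
crop('w10',180,140,335,345,3.8,'w10b')
E
```

```text
shift [-0.0012  0.2251  0.3965] len 0.456 spin -9.26 | cur yaw(tool y) -16.36 tcp [0.4328 0.3393 0.2153] q6 0.743 F [ 1.2 -0.2 -1.6] gap 0.727 t 19.60
```

View pics/w10b.png

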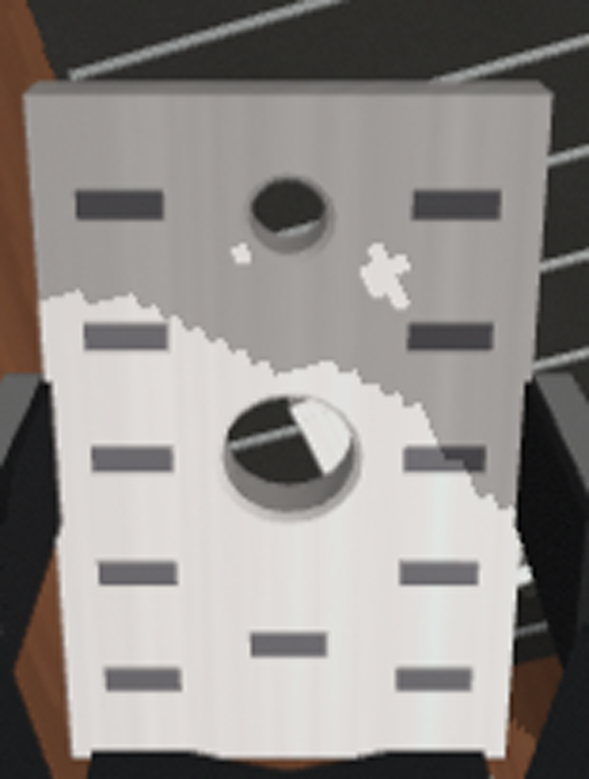

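Emit:
play_rows(series=[[0,0.007,0.012,0],[0,0.023,0.04,-1],[0,0.044,0.078,-2],[0,0.065,0.115,-3],[0,0.086,0.152,-4],[0,0.107,0.188,-5],[0,0.128,0.225,-6],[0,0.149,0.262,-7],[0,0.17,0.3,-8],[0,0.188,0.332,-9],[0,0.204,0.36,-9.2],[0,0.216,0.38,-9.2],[0,0.223,0.392,-9.2],[0,0.225,0.3965,-9.2],[0,0.225,0.3965,-9.2],[0,0.225,0.3965,-9.2],[0,0.225,0.3965,-9.2]])

```text
t: 21.3
tcp_pos: [0.5366, -0.1032, 0.2138]
tool_rot: [0.53, 0.47, -0.53, 0.467]
force: [-0.1, 0.7, -1.0]
finger_gap: 0.726
```

```bash
python3 - <<'E'
from h import *
go([.5368,-.1044,.0912],-7.1)
E
```

```text
shift [0.1226 0.0007 0.0015] len 0.123 spin 0.03 | cur yaw(tool y) -7.07 tcp [ 0.5366 -0.1032  0.2138] q6 -0.274 F [-0.1  0.7 -1. ] gap 0.726 t 21.30
```

Emit:
play_rows(series=[[0.015,0.0007,0.0015,0],[0.035,0.0007,0.0015,0],[0.055,0.0007,0.0015,0],[0.075,0.0007,0.0015,0],[0.095,0.0007,0.0015,0],[0.108,0.0007,0.0015,0],[0.116,0.0007,0.0015,0],[0.12,0.0007,0.0015,0],[0.1226,0.0007,0.0015,0],[0.1226,0.0007,0.0015,0],[0.1226,0.0007,0.0015,0]])

```text
t: 22.4
tcp_pos: [0.5372, -0.1046, 0.0918]
tool_rot: [0.53, 0.469, -0.529, 0.467]
force: [-0.1, 0.3, -1.3]
finger_gap: 0.723
```

```bash
python3 - <<'E'
from h import *
s=take('wrist','w11'); go([.5368,-.1044,.0555],-7.1)
crop('w11',235,180,285,285,7,'w11c')
E
```

```text
shift [ 0.0363 -0.0004 -0.0001] len 0.036 spin 0.03 | cur yaw(tool y) -7.07 tcp [ 0.5372 -0.1046  0.0918] q6 -0.277 F [ 0.  -0.5 -0.7] gap 0.728 t 22.45
```

View pics/w11c.png

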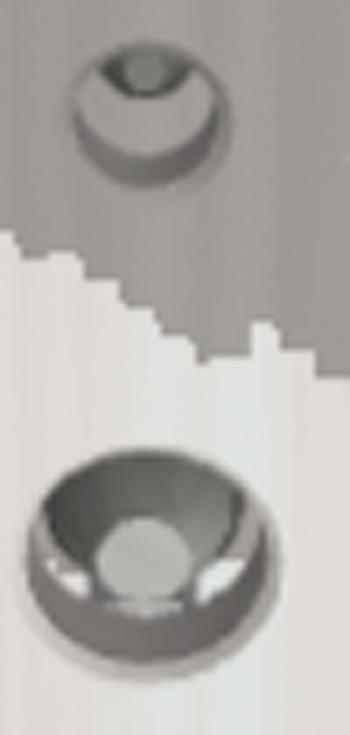

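Emit:
play_rows(series=[[0.003,-0.0004,0,0],[0.008,-0.0004,0,0],[0.013,-0.0004,0,0],[0.018,-0.0004,0,0],[0.023,-0.0004,0,0],[0.028,-0.0004,0,0],[0.031,-0.0004,0,0],[0.033,-0.0004,0,0],[0.033,-0.0004,0,0]])

```text
t: 23.35
tcp_pos: [0.5367, -0.1044, 0.0585]
tool_rot: [0.53, 0.469, -0.53, 0.467]
force: [-0.4, 0.4, -1.1]
finger_gap: 0.728
```

Emit:
play_rows(series=[[0.002,0,0,0],[0.004,0,0,0],[0.005,0,0,0],[0.006,0,0,0],[0.006,0,0,0]])

```text
t: 23.85
tcp_pos: [0.5369, -0.1045, 0.0544]
tool_rot: [0.53, 0.469, -0.529, 0.467]
force: [-3.0, 0.7, 12.1]
finger_gap: 0.728
```

Emit:
play_rows(series=[[0,0,0,0],[0,0,0,0],[0,0,0,0],[0,0,0,0],[0,0,0,0]], claw=90)

```text
t: 24.35
tcp_pos: [0.5368, -0.1044, 0.0541]
tool_rot: [0.53, 0.469, -0.529, 0.467]
force: [-1.0, 0.1, -0.0]
finger_gap: 0.9
```

Emit:
play_rows(series=[[-0.01,0,0,0],[-0.03,0,0,0],[-0.06,0,0,0],[-0.09,0,0,0],[-0.12,0,0,0],[-0.15,0,0,0],[-0.162,0,0,0],[-0.165,0,0,0],[-0.165,0,0,0]])

```text
t: 25.25
tcp_pos: [0.5365, -0.1047, 0.2188]
tool_rot: [0.53, 0.469, -0.53, 0.467]
force: [-0.1, -0.3, -0.3]
finger_gap: 0.899
```

```bash
python3 - <<'E'
from h import *
s=take('wrist','w12'); go([.4428,.1965,.194],7.8)
take('side','side1')
crop('w12',120,90,390,320,2.6,'w12b');crop('side1',165,130,320,384,2.3,'s1b')
E
```

```text
shift [ 0.0254 -0.1295 -0.2872] len 0.316 spin -14.87 | cur yaw(tool y) -7.07 tcp [ 0.5361 -0.1046  0.218 ] q6 -0.277 F [-0.  -0.1  0.5] gap 0.902 t 25.30
```

View pics/w12b.png

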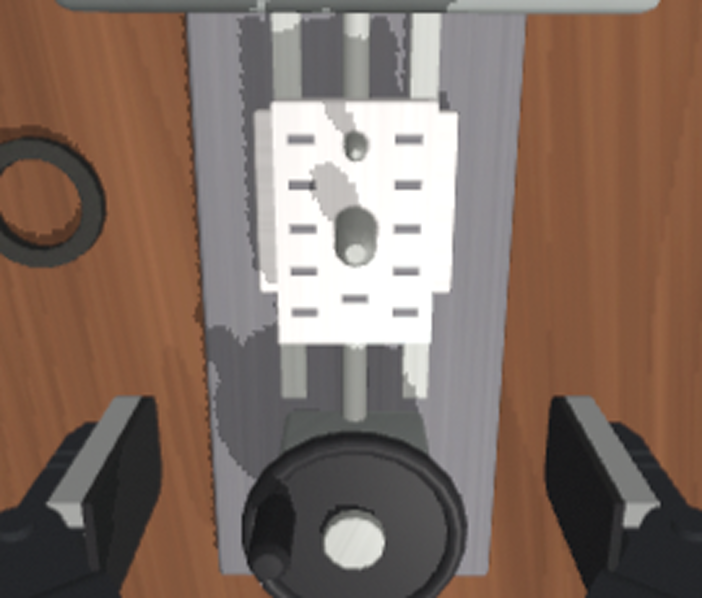

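View pics/s1b.png

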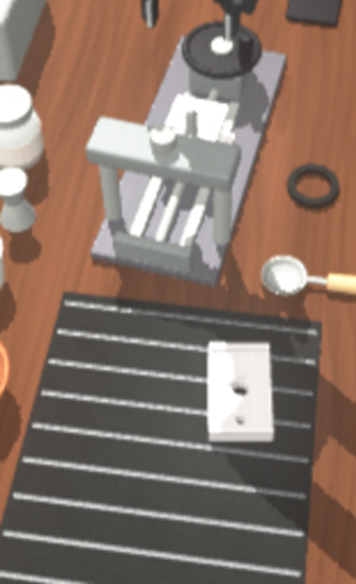

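Emit:
play_rows(series=[[0,-0.006,-0.015,-0.5],[0,-0.02,-0.045,-2],[0,-0.038,-0.085,-4],[0,-0.056,-0.125,-6],[0,-0.074,-0.165,-8],[0,-0.092,-0.205,-10],[0.005,-0.108,-0.24,-12],[0.015,-0.12,-0.265,-14],[0.022,-0.127,-0.28,-14.9],[0.0254,-0.1295,-0.2872,-14.9],[0.0254,-0.1295,-0.2872,-14.9],[0.0254,-0.1295,-0.2872,-14.9],[0.0254,-0.1295,-0.2872,-14.9]])

```text
t: 26.65
tcp_pos: [0.4432, 0.1959, 0.194]
tool_rot: [0.465, 0.535, -0.465, 0.531]
force: [-0.1, -0.4, 1.2]
finger_gap: 0.896
```

```bash
python3 - <<'E'
from h import *
s=take('wrist','w13'); go([.4428,.1965,.194],7.8)
crop('w13',205,95,305,225,6,'w13c')
E
```

```text
shift [ 0.     -0.0003 -0.0007] len 0.001 spin -0.05 | cur yaw(tool y) 7.75 tcp [0.4432 0.1958 0.194 ] q6 0.043 F [0.5 0.  1.1] gap 0.901 t 26.70
```

View pics/w13c.png

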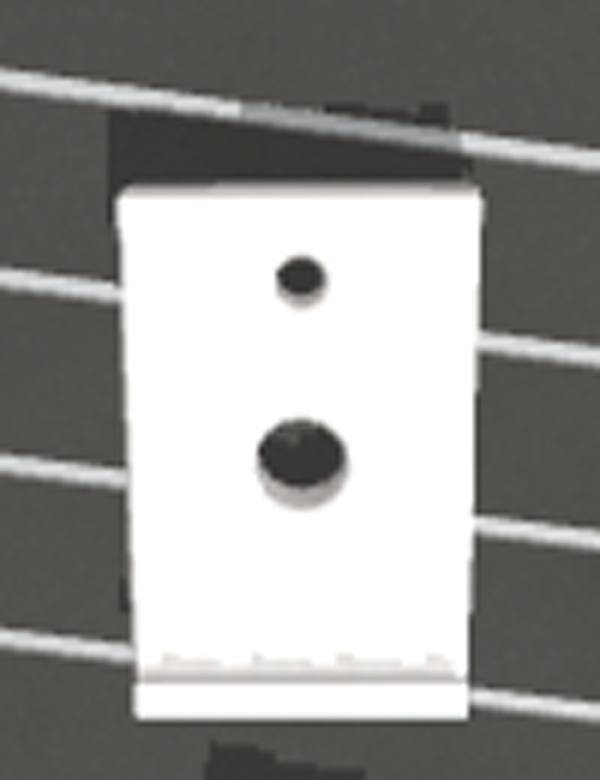

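```bash
python3 - <<'E'
from h import *
s=load('w13'); K=lambda x,y:cc(x,y,205,95,6)
plate(s,[(116,198),(482,198),(468,718),(136,718),(303,464),(302,281)],.018,K)
for p in [(116,198),(482,198),(468,718),(136,718)]: print(atz(s,*K(*p),.024))
E
```

```text
corner ctr [0.4409 0.1952 0.018 ] sides [np.float64(0.0996), np.float64(0.0651), np.float64(0.0995), np.float64(0.0648)] hole [0.4412 0.1964 0.018 ] pin [0.4365 0.23   0.018 ] d 0.0339
yaw edges 8.01 holes 8.01
[0.40227624 0.24070826 0.024     ]
[0.46560207 0.24931382 0.024     ]
[0.47903661 0.15262305 0.024     ]
[0.41604485 0.14401688 0.024     ]
```

```bash
python3 - <<'E'
from h import *
go([.4412,.1964,.002],8.0)
E
```

```text
shift [ 0.192  -0.0014  0.    ] len 0.192 spin -0.25 | cur yaw(tool y) 7.75 tcp [0.4432 0.1958 0.194 ] q6 0.043 F [0.5 0.  1.1] gap 0.901 t 26.70
```

Emit:
play_rows(series=[[0.02,-0.0015,0,-0.25],[0.05,-0.0015,0,-0.25],[0.08,-0.0015,0,-0.25],[0.11,-0.0015,0,-0.25],[0.135,-0.0015,0,-0.25],[0.155,-0.0015,0,-0.25],[0.17,-0.0015,0,-0.25],[0.18,-0.0015,0,-0.25],[0.187,-0.0015,0,-0.25],[0.192,-0.0015,0,-0.25],[0.192,-0.0015,0,-0.25],[0.192,-0.0015,0,-0.25]], claw=88)

```text
t: 27.9
tcp_pos: [0.4415, 0.1964, 0.0025]
tool_rot: [0.465, 0.535, -0.463, 0.532]
force: [-0.3, 0.5, -0.2]
finger_gap: 0.884
```

```bash
python3 - <<'E'
from h import *
go([.4412,.1964,.002],8.0)
E
```

```text
shift [ 0.0005 -0.0003 -0.    ] len 0.001 spin -0.01 | cur yaw(tool y) 7.99 tcp [0.4415 0.1964 0.0025] q6 0.035 F [-0.3  0.5 -0.2] gap 0.884 t 27.90
```

Emit:
play_rows(series=[[0,0,0,0],[0,0,0,0],[0,0,0,0],[0,0,0,0],[0,0,0,0],[0,0,0,0],[0,0,0,0],[0,0,0,0]], claw=60, force=60)

```text
t: 28.7
tcp_pos: [0.4418, 0.1966, 0.0035]
tool_rot: [0.465, 0.535, -0.463, 0.532]
force: [-0.5, -0.7, 6.0]
finger_gap: 0.728
```

Emit:
play_rows(series=[[-0.003,0,0,0],[-0.01,0,0,0],[-0.025,0,0,0],[-0.045,0,0,0],[-0.07,0,0,0],[-0.1,0,0,0],[-0.13,0,0,0],[-0.16,0,0,0],[-0.19,0,0,0],[-0.205,0,0,0],[-0.215,0,0,0],[-0.218,0,0,0],[-0.218,0,0,0],[-0.218,0,0,0]])

```text
t: 30.1
tcp_pos: [0.4412, 0.1954, 0.2205]
tool_rot: [0.464, 0.535, -0.464, 0.532]
force: [-0.3, 0.2, -2.3]
finger_gap: 0.731
```

```bash
python3 - <<'E'
from h import *
s=take('wrist','w14'); go([.5368,-.1044,.22],-7.1)
crop('w14',180,140,335,345,3.8,'w14b')
E
```

```text
shift [-0.0011  0.0529  0.3102] len 0.315 spin 15.10 | cur yaw(tool y) 8.00 tcp [0.4413 0.1954 0.2204] q6 0.039 F [-0.4 -0.3 -1.9] gap 0.724 t 30.15
```

View pics/w14b.png

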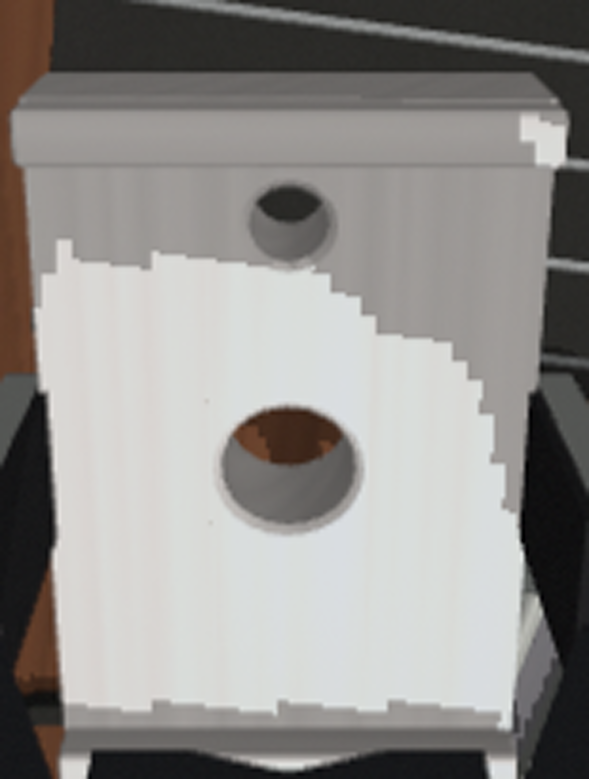

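```bash
python3 - <<'E'
from h import *
K=lambda x,y:cc(x,y,180,140,3.8)
s=load('w14'); print(intool(s,*K(289,469),-.0145),intool(s,*K(291,225),-.0145))
s=load('w10'); print(intool(s,*K(291,458),-.0116),intool(s,*K(291,215),-.0116))
E
```

```text
[-0.0145     -0.0004148   0.00028188] [-0.0145     -0.00016701 -0.03325725]
[-0.0116     -0.00014464  0.00040065] [-0.0116     -0.00015677 -0.03355256]
```

Emit:
play_rows(series=[[0,0.002,0.012,0.5],[0,0.006,0.035,2],[0,0.012,0.07,4],[0,0.018,0.107,6],[0,0.024,0.144,8],[0,0.031,0.181,10],[0,0.037,0.218,12],[0,0.043,0.25,14],[0,0.048,0.28,15.1],[0,0.051,0.3,15.1],[0,0.053,0.31,15.1],[0,0.053,0.3102,15.1],[0,0.053,0.3102,15.1],[0,0.053,0.3102,15.1]])

```text
t: 31.55
tcp_pos: [0.5361, -0.1032, 0.2186]
tool_rot: [-0.53, -0.471, 0.53, -0.466]
force: [0.1, 0.2, -2.1]
finger_gap: 0.729
```

```bash
python3 - <<'E'
from h import *
go([.5368,-.1044,.0985],-7.1)
E
```

```text
shift [0.1201 0.0015 0.0016] len 0.120 spin 0.06 | cur yaw(tool y) -7.04 tcp [ 0.5361 -0.1032  0.2186] q6 -0.275 F [ 0.1  0.2 -2.1] gap 0.729 t 31.55
```

Emit:
play_rows(series=[[0.015,0.0015,0.0016,0],[0.035,0.0015,0.0016,0],[0.055,0.0015,0.0016,0],[0.075,0.0015,0.0016,0],[0.092,0.0015,0.0016,0],[0.105,0.0015,0.0016,0],[0.113,0.0015,0.0016,0],[0.118,0.0015,0.0016,0],[0.12,0.0013,0.0016,0],[0.12,0.0013,0.0016,0],[0.12,0.0013,0.0016,0]])

```text
t: 32.65
tcp_pos: [0.5371, -0.1045, 0.0992]
tool_rot: [0.53, 0.47, -0.53, 0.466]
force: [0.4, -0.3, -2.5]
finger_gap: 0.729
```

```bash
python3 - <<'E'
from h import *
s=take('wrist','w15'); go([.5368,-.1044,.0675],-7.1)
crop('w15',235,180,285,285,7,'w15c')
E
```

```text
shift [ 0.0317 -0.0002 -0.    ] len 0.032 spin 0.05 | cur yaw(tool y) -7.05 tcp [ 0.5371 -0.1046  0.0992] q6 -0.278 F [-0.6  0.7 -2.3] gap 0.726 t 32.70
```

View pics/w15c.png

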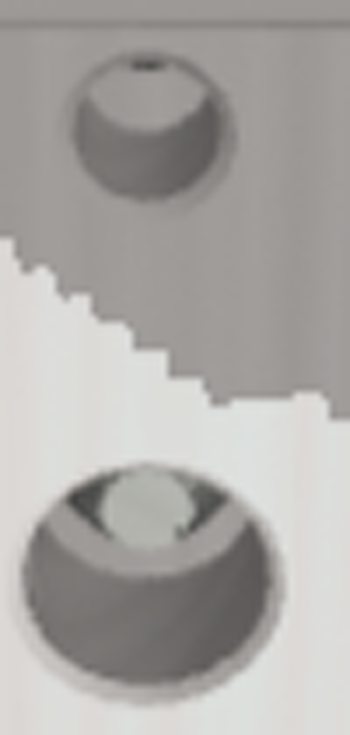

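Centred. Lower (seat expected at TCP z ≈ 0.0675).

Emit:
play_rows(series=[[0.003,-0.0003,0,0],[0.007,-0.0003,0,0],[0.012,-0.0003,0,0],[0.017,-0.0003,0,0],[0.022,-0.0003,0,0],[0.026,-0.0003,0,0],[0.028,-0.0003,0,0],[0.028,-0.0003,0,0]])

```text
t: 33.5
tcp_pos: [0.5364, -0.1043, 0.0707]
tool_rot: [-0.53, -0.471, 0.53, -0.466]
force: [-0.2, 0.5, -2.3]
finger_gap: 0.732
```

Emit:
play_rows(series=[[0.002,0,0,0],[0.003,0,0,0],[0.004,0,0,0],[0.005,0,0,0],[0.005,0,0,0]])

```text
t: 34.0
tcp_pos: [0.5365, -0.1044, 0.0675]
tool_rot: [0.53, 0.47, -0.53, 0.466]
force: [-1.8, 0.9, 10.3]
finger_gap: 0.729
```

Emit:
play_rows(series=[[0,0,0,0],[0,0,0,0],[0,0,0,0],[0,0,0,0],[0,0,0,0]], claw=90)

```text
t: 34.5
tcp_pos: [0.5365, -0.1043, 0.0673]
tool_rot: [0.53, 0.47, -0.53, 0.466]
force: [-0.4, -0.5, -0.1]
finger_gap: 0.899
```

Emit:
play_rows(series=[[-0.01,0,0,0],[-0.03,0,0,0],[-0.06,0,0,0],[-0.09,0,0,0],[-0.12,0,0,0],[-0.145,0,0,0],[-0.152,0,0,0],[-0.152,0,0,0],[-0.152,0,0,0]])

```text
t: 35.4
tcp_pos: [0.5362, -0.1047, 0.2183]
tool_rot: [-0.529, -0.471, 0.53, -0.466]
force: [0.5, 0.5, -0.5]
finger_gap: 0.899
```

```bash
python3 - <<'E'
from h import *
s=take('wrist','w16'); go([.4866,-.2266,.16])
crop('w16',120,90,390,320,2.6,'w16b');crop('w16',205,235,295,325,7,'w16c')
take('top','top2');crop('top2',100,130,345,240,3.2,'t2b')
E
```

```text
shift [ 0.0576 -0.0337  0.1274] len 0.144 | cur yaw(tool y) -7.04 tcp [ 0.536  -0.1046  0.2179] q6 -0.277 F [0.  0.7 0.7] gap 0.902 t 35.45
```

View pics/w16b.png

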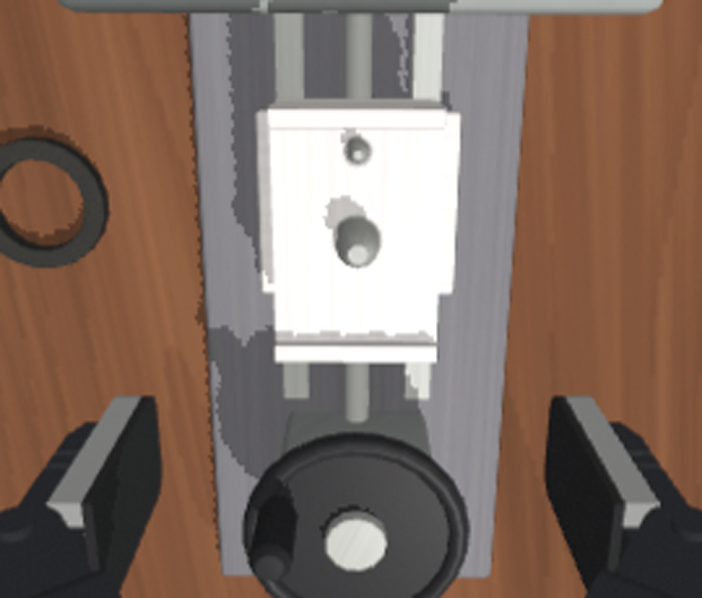

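View pics/w16c.png

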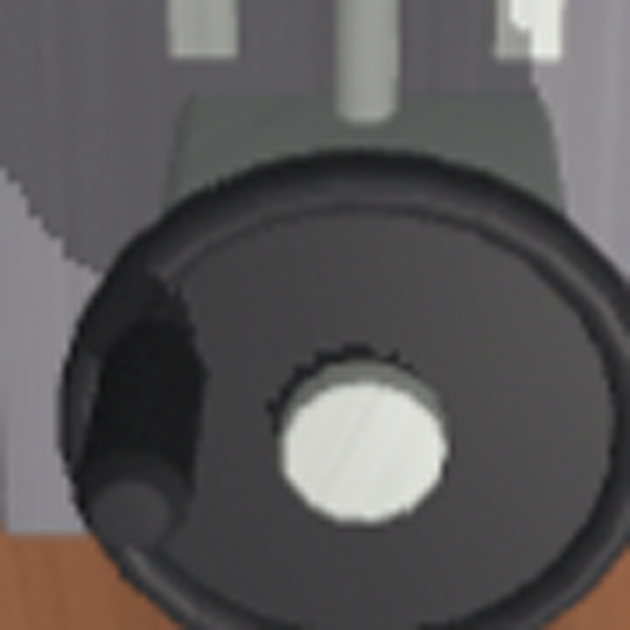

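View pics/t2b.png

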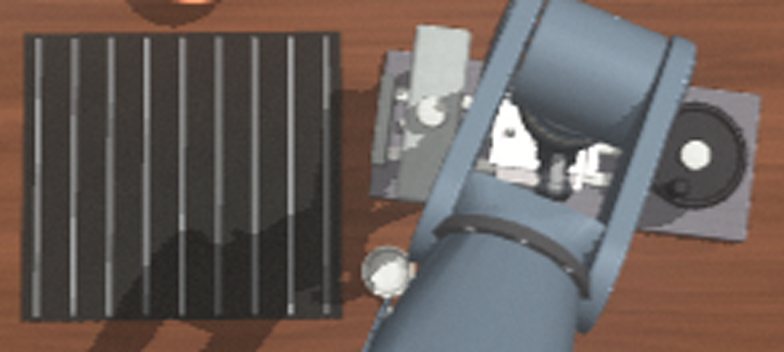

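```bash
python3 - <<'E'
from h import *
s=load('w16'); K=lambda x,y:cc(x,y,205,235,7)
print('hub',atz(s,*K(364,450),.076),dep(s,*K(364,450)),'spin',atz(s,*K(130,513),.110))
go([.4868,-.2264,.13],-7.1)
E
```

```text
hub [ 0.51818079 -0.24549628  0.076     ] [ 0.51801257 -0.24684446  0.07424711] spin [ 0.48593259 -0.22617238  0.11      ]
shift [ 0.0874 -0.0333  0.1273] len 0.158 spin 0.06 | cur yaw(tool y) -7.04 tcp [ 0.536  -0.1046  0.2177] q6 -0.277 F [ 0.7  0.1 -0.2] gap 0.901 t 35.50
```

Emit:
play_rows(series=[[0,-0.005,0.02,0],[0,-0.012,0.045,0],[0,-0.02,0.075,0],[0.005,-0.027,0.1,0],[0.02,-0.031,0.118,0],[0.04,-0.0333,0.126,0],[0.06,-0.0333,0.1273,0],[0.075,-0.0333,0.1273,0],[0.0874,-0.0333,0.1273,0],[0.0874,-0.0333,0.1273,0],[0.0874,-0.0333,0.1273,0]], claw=60)

```text
t: 36.6
tcp_pos: [0.4867, -0.2262, 0.1295]
tool_rot: [-0.529, -0.472, 0.53, -0.465]
force: [0.2, -0.1, -0.0]
finger_gap: 0.597
```

```bash
python3 - <<'E'
from h import *
s=take('wrist','w17'); go([.4868,-.2264,.082],-7.1)
crop('w17',130,150,390,345,2.9,'w17b')
E
```

```text
shift [0.0481 0.0001 0.0002] len 0.048 spin 0.07 | cur yaw(tool y) -7.03 tcp [ 0.4871 -0.2264  0.1301] q6 -0.521 F [ 0.7 -0.8  0.4] gap 0.600 t 36.65
```

View pics/w17b.png

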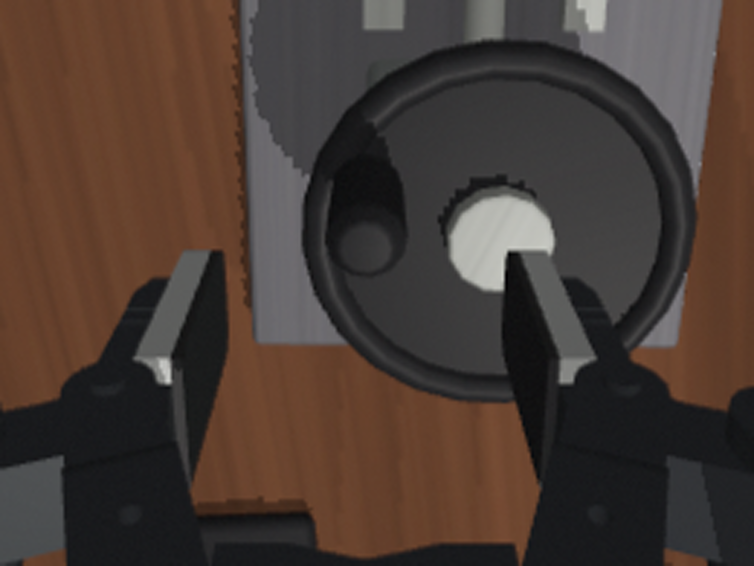

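Emit:
play_rows(series=[[0.012,0,0,0],[0.025,0,0,0],[0.037,0,0,0],[0.044,0,0,0],[0.048,0,0,0],[0.048,0,0,0],[0.048,0,0,0]])

```text
t: 37.35
tcp_pos: [0.4869, -0.2263, 0.0822]
tool_rot: [-0.529, -0.471, 0.53, -0.466]
force: [-0.0, -1.1, -0.1]
finger_gap: 0.599
```

Emit:
play_rows(series=[[0,0,0,0],[0,0,0,0],[0,0,0,0],[0,0,0,0],[0,0,0,0],[0,0,0,0],[0,0,0,0],[0,0,0,0],[0,0,0,0]], claw=5, force=30)

```text
t: 38.25
tcp_pos: [0.4868, -0.2262, 0.0827]
tool_rot: [-0.529, -0.471, 0.53, -0.466]
force: [-1.7, 0.9, 5.9]
finger_gap: 0.2
```

```bash
python3 - <<'E'
from h import *
go([.4868,-.2264,.082],-7.1)
s=take('wrist','w18');crop('w18',130,150,390,345,2.9,'w18b')
E
```

```text
shift [0.0007 0.     0.0002] len 0.001 spin 0.07 | cur yaw(tool y) -7.03 tcp [ 0.4868 -0.2262  0.0827] q6 -0.521 F [-1.7  0.9  5.9] gap 0.200 t 38.25
```

View pics/w18b.png

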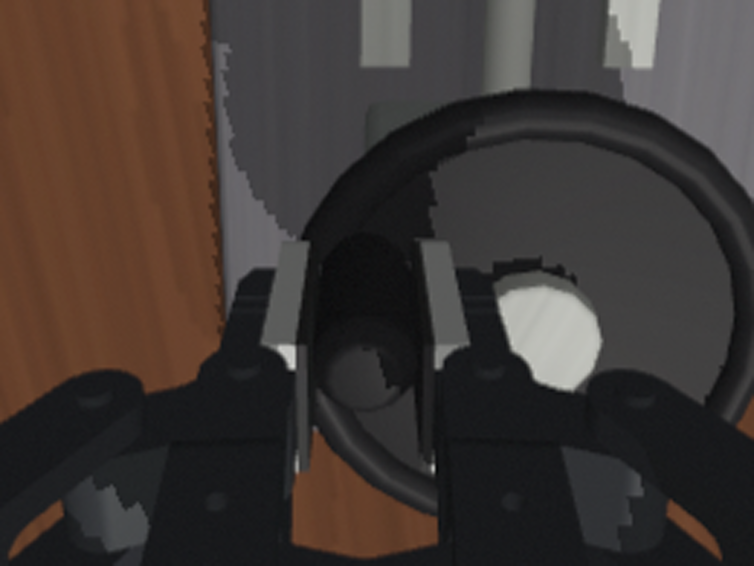

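```bash
cat >> h.py <<'E'
def arc(C,r,step,n,z=None,ramp=True):
    p,M,s=tool(); C=np.array(C); a0=np.arctan2(p[1]-C[1],p[0]-C[0]); rows=[]
    st=[step*min(1,(i+1)/3) if ramp else step for i in range(n)]
    a=a0
    for i in range(n):
        a-=np.radians(st[i])
        X=np.array([C[0]+r*np.cos(a),C[1]+r*np.sin(a),p[2] if z is None else z]); d=M.T@(X-p)
        rows.append([round(float(v),4) for v in d]+[0])
    print('phi0 %.1f'%np.degrees(a0),'r0 %.4f'%np.hypot(*(p[:2]-C)),'end %.1f'%np.degrees(a)); print(rows)
E
python3 - <<'E'
from h import *
arc([.5187,-.2466],.038,9,20)
E
```

```text
phi0 147.4 r0 0.0378 end -23.6
[[0.0, 0.0007, -0.0018, 0], [0.0, 0.0028, -0.0052, 0], [-0.0, 0.0066, -0.0099, 0], [-0.0, 0.011, -0.0139, 0], [-0.0, 0.016, -0.0171, 0], [-0.0001, 0.0215, -0.0195, 0], [-0.0001, 0.0272, -0.0211, 0], [-0.0001, 0.0332, -0.0217, 0], [-0.0002, 0.0391, -0.0214, 0], [-0.0002, 0.0449, -0.0201, 0], [-0.0003, 0.0505, -0.018, 0], [-0.0003, 0.0557, -0.015, 0], [-0.0004, 0.0603, -0.0113, 0], [-0.0004, 0.0643, -0.0068, 0], [-0.0005, 0.0675, -0.0018, 0], [-0.0005, 0.07, 0.0036, 0], [-0.0005, 0.0715, 0.0094, 0], [-0.0006, 0.0721, 0.0153, 0], [-0.0006, 0.0718, 0.0213, 0], [-0.0006, 0.0706, 0.0271, 0]]
```

Emit:
play_rows(series=[[0,0.0007,-0.0018,0],[0,0.0028,-0.0052,0],[0,0.0066,-0.0099,0],[0,0.011,-0.0139,0],[0,0.016,-0.0171,0],[0,0.0215,-0.0195,0],[0,0.0215,-0.0195,0]])

```text
t: 39.0
tcp_pos: [0.5122, -0.2091, 0.0827]
tool_rot: [0.53, 0.471, -0.53, 0.466]
force: [1.3, 1.6, 3.3]
finger_gap: 0.197
```

```bash
python3 - <<'E'
from h import *
go([0,0,0]); arc([.5187,-.2466],.038,12,20,z=.0827)
E
```

```text
shift [ 0.0859 -0.5335 -0.1445] len 0.559 | cur yaw(tool y) -7.01 tcp [ 0.5122 -0.2091  0.0827] q6 -0.470 F [1.3 1.6 3.3] gap 0.197 t 39.00
phi0 99.8 r0 0.0381 end -128.2
[[0.0, 0.0026, -0.0006, 0], [-0.0, 0.0078, -0.0014, 0], [-0.0, 0.0158, -0.0012, 0], [-0.0001, 0.0235, 0.0006, 0], [-0.0001, 0.0307, 0.004, 0], [-0.0002, 0.037, 0.0088, 0], [-0.0002, 0.0422, 0.0148, 0], [-0.0003, 0.0461, 0.0217, 0], [-0.0003, 0.0484, 0.0293, 0], [-0.0004, 0.049, 0.0372, 0], [-0.0004, 0.048, 0.0451, 0], [-0.0004, 0.0454, 0.0526, 0], [-0.0004, 0.0413, 0.0594, 0], [-0.0004, 0.0359, 0.0652, 0], [-0.0004, 0.0294, 0.0698, 0], [-0.0004, 0.0221, 0.0728, 0], [-0.0004, 0.0143, 0.0743, 0], [-0.0003, 0.0063, 0.0742, 0], [-0.0003, -0.0014, 0.0724, 0], [-0.0003, -0.0086, 0.069, 0]]
```

Emit:
play_rows(series=[[0,0.0026,-0.0006,0],[0,0.0078,-0.0014,0],[0,0.0158,-0.0012,0],[0,0.0235,0.0006,0],[0,0.0307,0.004,0],[0,0.037,0.0088,0],[0,0.0422,0.0148,0],[-0.0003,0.0461,0.0217,0],[-0.0003,0.0484,0.0293,0],[-0.0003,0.049,0.0372,0],[-0.0004,0.048,0.0451,0],[-0.0004,0.0454,0.0526,0],[-0.0004,0.0413,0.0594,0],[-0.0004,0.0359,0.0652,0],[-0.0004,0.0294,0.0698,0],[-0.0004,0.0221,0.0728,0],[-0.0004,0.0143,0.0743,0],[-0.0003,0.0063,0.0742,0],[-0.0003,-0.0014,0.0724,0],[-0.0003,-0.0086,0.069,0]])

```text
t: 41.0
tcp_pos: [0.496, -0.277, 0.0827]
tool_rot: [0.53, 0.469, -0.529, 0.467]
force: [6.1, 3.7, 0.6]
finger_gap: 0.192
```

```bash
python3 - <<'E'
from h import *
go([0,0,0]); arc([.5187,-.2466],.038,12,20,z=.0827)
s=take('wrist','w19');crop('w19',0,0,512,384,1.5,'w19b')
E
```

```text
shift [ 0.0841 -0.5262 -0.2136] len 0.574 | cur yaw(tool y) -7.06 tcp [ 0.496  -0.277   0.0827] q6 -0.586 F [6.1 3.7 0.6] gap 0.192 t 41.00
phi0 -126.7 r0 0.0379 end -354.7
[[0.0001, -0.0023, -0.0013, 0], [0.0001, -0.0065, -0.0046, 0], [0.0001, -0.0118, -0.0104, 0], [0.0001, -0.0159, -0.0173, 0], [0.0002, -0.0184, -0.0248, 0], [0.0002, -0.0193, -0.0327, 0], [0.0002, -0.0185, -0.0406, 0], [0.0002, -0.0161, -0.0482, 0], [0.0002, -0.0121, -0.0551, 0], [0.0003, -0.0069, -0.061, 0], [0.0003, -0.0005, -0.0658, 0], [0.0003, 0.0068, -0.069, 0], [0.0003, 0.0145, -0.0707, 0], [0.0003, 0.0225, -0.0708, 0], [0.0002, 0.0302, -0.0692, 0], [0.0002, 0.0375, -0.066, 0], [0.0002, 0.044, -0.0614, 0], [0.0002, 0.0493, -0.0555, 0], [0.0002, 0.0534, -0.0487, 0], [0.0001, 0.0559, -0.0411, 0]]
```

View pics/w19b.png

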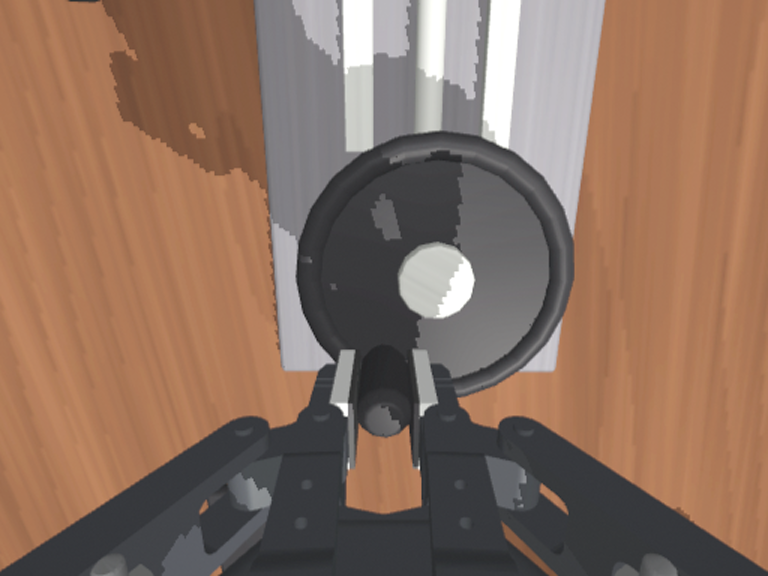

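Emit:
play_rows(series=[[0,-0.0023,-0.0013,0],[0,-0.0065,-0.0046,0],[0,-0.0118,-0.0104,0],[0,-0.0159,-0.0173,0],[0.0002,-0.0184,-0.0248,0],[0.0002,-0.0193,-0.0327,0],[0.0002,-0.0185,-0.0406,0],[0.0002,-0.0161,-0.0482,0],[0.0002,-0.0121,-0.0551,0],[0.0003,-0.0069,-0.061,0],[0.0003,-0.0005,-0.0658,0],[0.0003,0.0068,-0.069,0],[0.0003,0.0145,-0.0707,0],[0.0003,0.0225,-0.0708,0],[0.0002,0.0302,-0.0692,0],[0.0002,0.0375,-0.066,0],[0.0002,0.044,-0.0614,0],[0.0002,0.0493,-0.0555,0],[0.0002,0.0534,-0.0487,0],[0.0002,0.0559,-0.0411,0]])

```text
t: 43.05
tcp_pos: [0.5565, -0.241, 0.0827]
tool_rot: [0.531, 0.47, -0.529, 0.466]
force: [2.7, 3.2, 3.9]
finger_gap: 0.196
```

```bash
python3 - <<'E'
from h import *
go([0,0,0]); arc([.5187,-.2466],.038,8,14,z=.0827)
E
```

```text
shift [ 0.0849 -0.5817 -0.1702] len 0.612 | cur yaw(tool y) -7.06 tcp [ 0.5565 -0.241   0.0827] q6 -0.476 F [2.7 3.2 3.9] gap 0.196 t 43.05
phi0 8.5 r0 0.0382 end -95.5
[[0.0, 0.0002, 0.0018, 0], [0.0, 0.0009, 0.0052, 0], [-0.0, 0.0012, 0.0105, 0], [-0.0001, 0.0008, 0.0158, 0], [-0.0001, -0.0004, 0.021, 0], [-0.0001, -0.0022, 0.026, 0], [-0.0001, -0.0047, 0.0306, 0], [-0.0002, -0.0079, 0.0349, 0], [-0.0002, -0.0116, 0.0387, 0], [-0.0002, -0.0158, 0.0419, 0], [-0.0002, -0.0204, 0.0445, 0], [-0.0002, -0.0254, 0.0465, 0], [-0.0002, -0.0305, 0.0477, 0], [-0.0002, -0.0358, 0.0482, 0]]
```

Emit:
play_rows(series=[[0,0.0002,0.0018,0],[0,0.0009,0.0052,0],[0,0.0012,0.0105,0],[0,0.0008,0.0158,0],[0,-0.0004,0.021,0],[0,-0.0022,0.026,0],[0,-0.0047,0.0306,0],[0,-0.0079,0.0349,0],[0,-0.0116,0.0387,0],[0,-0.0158,0.0419,0],[0,-0.0204,0.0445,0],[0,-0.0204,0.0445,0]])

```text
t: 44.25
tcp_pos: [0.5293, -0.283, 0.0827]
tool_rot: [0.531, 0.471, -0.529, 0.466]
force: [-1.4, 0.9, 6.0]
finger_gap: 0.195
```

```bash
python3 - <<'E'
from h import *
go([0,0,0]); arc([.5187,-.2466],.038,3,18,z=.0827,ramp=False)
s=take('wrist','w20');crop('w20',0,0,512,384,1.5,'w20b')
E
```

```text
shift [ 0.0863 -0.5598 -0.215 ] len 0.606 | cur yaw(tool y) -7.08 tcp [ 0.5293 -0.283   0.0827] q6 -0.559 F [-1.4  0.9  6. ] gap 0.195 t 44.25
phi0 -73.8 r0 0.0379 end -127.8
[[0.0, -0.0018, 0.0008, 0], [0.0, -0.0037, 0.0014, 0], [0.0, -0.0056, 0.002, 0], [0.0, -0.0076, 0.0024, 0], [0.0, -0.0095, 0.0028, 0], [0.0, -0.0115, 0.003, 0], [0.0, -0.0135, 0.0031, 0], [0.0, -0.0155, 0.0032, 0], [0.0, -0.0175, 0.0031, 0], [0.0001, -0.0194, 0.0029, 0], [0.0001, -0.0214, 0.0026, 0], [0.0001, -0.0234, 0.0022, 0], [0.0001, -0.0253, 0.0017, 0], [0.0001, -0.0272, 0.0012, 0], [0.0001, -0.0291, 0.0005, 0], [0.0001, -0.0309, -0.0003, 0], [0.0001, -0.0327, -0.0012, 0], [0.0001, -0.0344, -0.0022, 0]]
```

View pics/w20b.png

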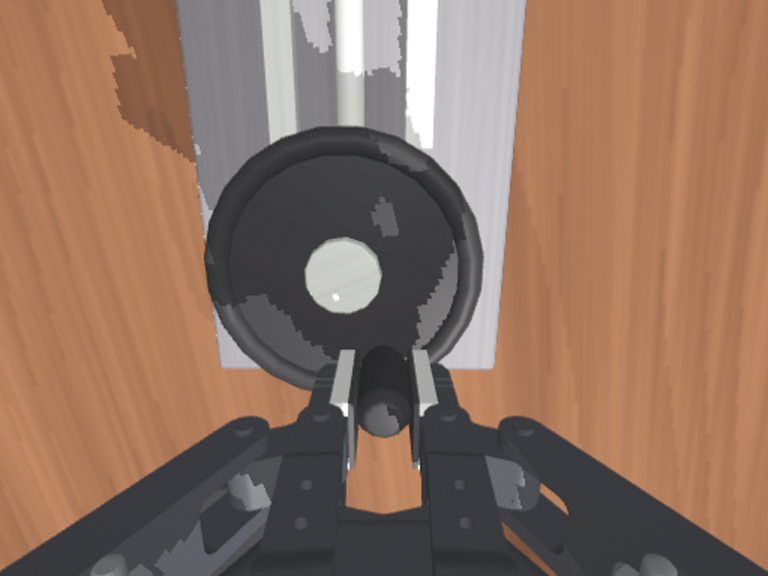

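Emit:
play_rows(series=[[0,-0.0018,0.0008,0],[0,-0.0037,0.0014,0],[0,-0.0056,0.002,0],[0,-0.0076,0.0024,0],[0,-0.0095,0.0028,0],[0,-0.0095,0.0028,0],[0,-0.0095,0.0028,0]])

```text
t: 45.0
tcp_pos: [0.519, -0.2845, 0.0827]
tool_rot: [0.531, 0.471, -0.529, 0.465]
force: [0.6, 3.1, 6.0]
finger_gap: 0.198
```

```bash
python3 - <<'E'
from h import *
go([0,0,0]); arc([.5187,-.2466],.038,2,14,z=.0827,ramp=False)
E
```

```text
shift [ 0.0869 -0.5497 -0.218 ] len 0.598 | cur yaw(tool y) -7.06 tcp [ 0.519  -0.2845  0.0827] q6 -0.571 F [0.6 3.1 6. ] gap 0.198 t 45.00
phi0 -89.5 r0 0.0379 end -117.5
[[-0.0, -0.0013, 0.0002, 0], [-0.0, -0.0026, 0.0003, 0], [0.0, -0.004, 0.0004, 0], [0.0, -0.0053, 0.0004, 0], [0.0, -0.0066, 0.0004, 0], [0.0, -0.0079, 0.0003, 0], [0.0, -0.0093, 0.0002, 0], [0.0, -0.0106, -0.0, 0], [0.0, -0.0119, -0.0002, 0], [0.0001, -0.0132, -0.0005, 0], [0.0001, -0.0145, -0.0008, 0], [0.0001, -0.0157, -0.0012, 0], [0.0001, -0.017, -0.0016, 0], [0.0001, -0.0183, -0.002, 0]]
```

Emit:
play_rows(series=[[0,-0.0013,0.0002,0],[0,-0.0026,0.0003,0],[0,-0.004,0.0004,0],[0,-0.0053,0.0004,0],[0,-0.0053,0.0004,0]])

```text
t: 45.5
tcp_pos: [0.5139, -0.2842, 0.0827]
tool_rot: [0.531, 0.471, -0.529, 0.465]
force: [3.2, 2.1, 5.1]
finger_gap: 0.196
```

```bash
python3 - <<'E'
from h import *
go([0,0,0]); arc([.5187,-.2466],.038,2,10,z=.0827,ramp=False)
E
```

```text
shift [ 0.0866 -0.5446 -0.2182] len 0.593 | cur yaw(tool y) -7.07 tcp [ 0.5139 -0.2842  0.0827] q6 -0.577 F [3.2 2.1 5.1] gap 0.196 t 45.50
phi0 -97.3 r0 0.0379 end -117.3
[[-0.0, -0.0013, 0.0001, 0], [0.0, -0.0027, 0.0, 0], [0.0, -0.004, -0.0001, 0], [0.0, -0.0053, -0.0003, 0], [0.0, -0.0066, -0.0005, 0], [0.0, -0.0079, -0.0007, 0], [0.0, -0.0092, -0.001, 0], [0.0, -0.0105, -0.0014, 0], [0.0001, -0.0117, -0.0018, 0], [0.0001, -0.013, -0.0022, 0]]
```

Emit:
play_rows(series=[[0,-0.0013,0.0001,0],[0,-0.0027,0,0],[0,-0.004,-0.0001,0],[0,-0.004,-0.0001,0]])

```text
t: 45.9
tcp_pos: [0.5137, -0.2842, 0.0828]
tool_rot: [0.533, 0.468, -0.528, 0.467]
force: [10.8, 4.9, -0.8]
finger_gap: 0.195
```

```bash
python3 - <<'E'
from h import *
go([0,0,0]); arc([.5187,-.2466],.038,2,6,z=.0827,ramp=False)
E
```

```text
shift [ 0.0819 -0.5454 -0.2175] len 0.593 | cur yaw(tool y) -7.16 tcp [ 0.5137 -0.2842  0.0828] q6 -0.581 F [10.8  4.9 -0.8] gap 0.195 t 45.90
phi0 -97.6 r0 0.0380 end -109.6
[[0.0001, -0.0013, -0.0, 0], [0.0001, -0.0027, -0.0001, 0], [0.0001, -0.004, -0.0002, 0], [0.0001, -0.0053, -0.0004, 0], [0.0001, -0.0066, -0.0006, 0], [0.0001, -0.0079, -0.0009, 0]]
```

Emit:
play_rows(series=[[0,-0.002,0,0],[0,-0.003,-0.0001,0],[0,-0.003,-0.0001,0]])

```text
t: 46.2
tcp_pos: [0.5137, -0.2842, 0.0828]
tool_rot: [0.534, 0.466, -0.527, 0.469]
force: [9.8, 4.3, -0.3]
finger_gap: 0.195
```

Emit:
play_rows(series=[[0,0,0,0],[0,0,0,0],[0,0,0,0],[0,0,0,0],[0,0,0,0],[0,0,0,0]], claw=60)

```text
t: 46.8
tcp_pos: [0.5135, -0.2843, 0.0827]
tool_rot: [0.534, 0.466, -0.527, 0.469]
force: [-0.2, 0.5, 0.0]
finger_gap: 0.598
```

```bash
python3 - <<'E'
from h import *
go([.5137,-.2842,.2]); s=take('wrist','w21');crop('w21',130,150,390,345,2.9,'w21b')
E
```

```text
shift [-0.1173  0.0014 -0.0007] len 0.117 | cur yaw(tool y) -7.24 tcp [ 0.5135 -0.2843  0.0827] q6 -0.584 F [-0.2  0.5  0. ] gap 0.598 t 46.80
```

View pics/w21b.png

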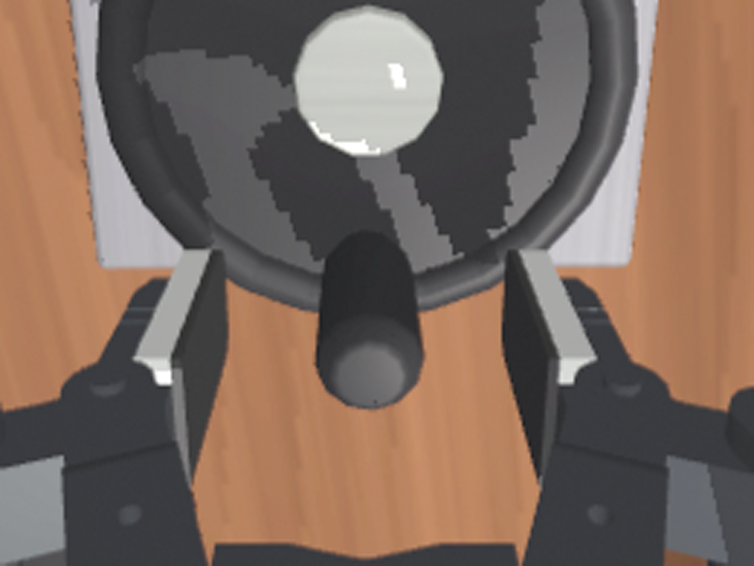

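Released and clear. Raise and look.

Emit:
play_rows(series=[[-0.01,0,0,0],[-0.03,0,0,0],[-0.06,0,0,0],[-0.09,0,0,0],[-0.12,0,0,0],[-0.145,0,0,0],[-0.165,0,0,0],[-0.175,0,0,0],[-0.175,0,0,0],[-0.175,0,0,0]])

```text
t: 47.85
tcp_pos: [0.5112, -0.2845, 0.2572]
tool_rot: [0.534, 0.466, -0.527, 0.469]
force: [0.3, -0.3, -0.3]
finger_gap: 0.6
```

```bash
python3 - <<'E'
from h import *
go([.4,-.35,.26]); take('wrist','w22');take('side','side2');take('top','top3')
crop('w22',0,0,512,384,1.5,'w22b');crop('side2',150,120,340,384,2.2,'s2b');crop('top3',100,100,350,250,3.1,'t3b')
E
```

```text
shift [-0.0041 -0.1021  0.0789] len 0.129 | cur yaw(tool y) -7.23 tcp [ 0.5112 -0.2845  0.2572] q6 -0.581 F [ 0.3 -0.3 -0.3] gap 0.600 t 47.85
```

View pics/w22b.png

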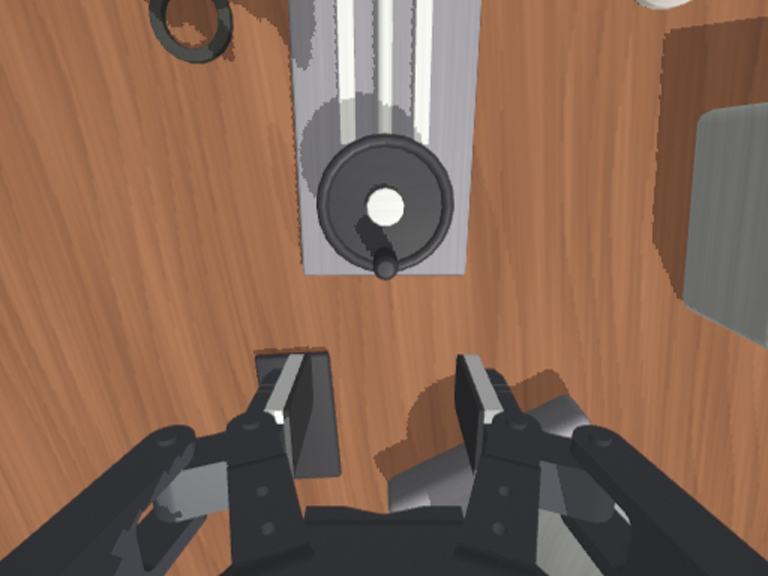

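View pics/s2b.png

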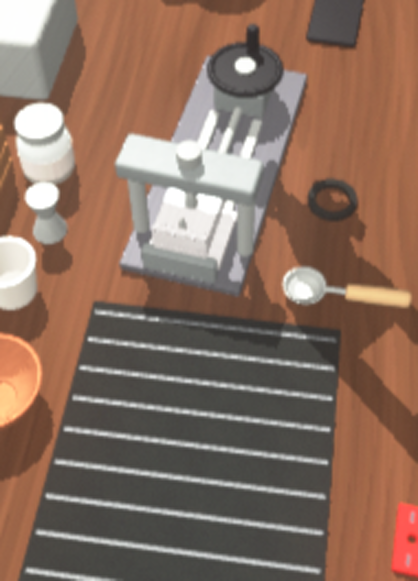

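View pics/t3b.png

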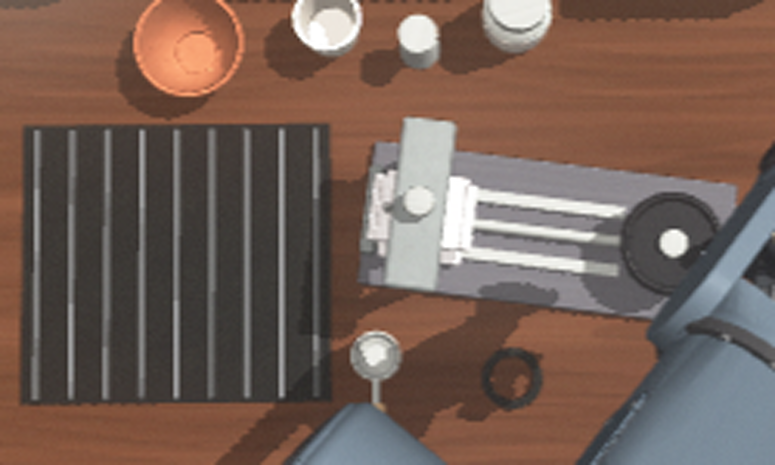

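```bash
python3 - <<'E'
from h import *
s=load('w22'); p=atz(s,386/1.5,264/1.5,.110); print('peg',p,np.degrees(np.arctan2(p[1]+.2466,p[0]-.5187)))
crop('side2',200,175,275,260,8.5,'s3')
crop('top3',210,140,260,200,10,'t4')
E
```

```text
peg [ 0.51388229 -0.28150683  0.11      ] -97.85810333846932
```

View pics/s3.png

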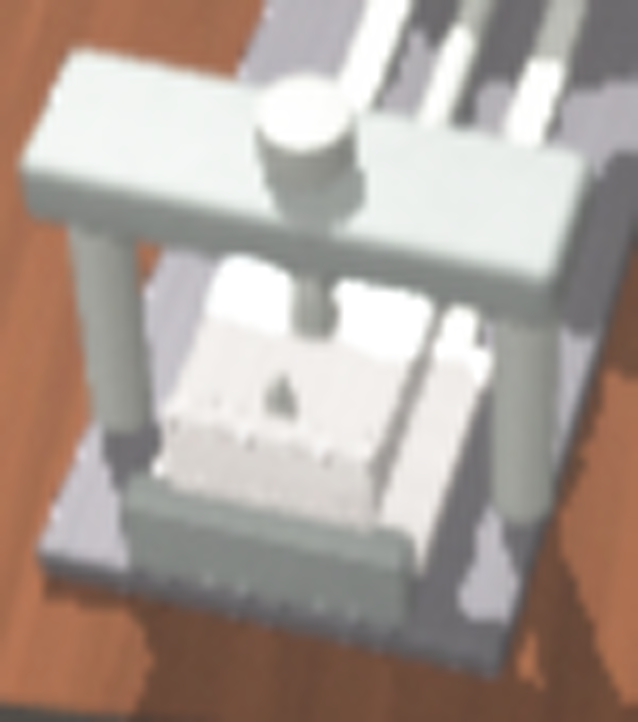

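View pics/t4.png

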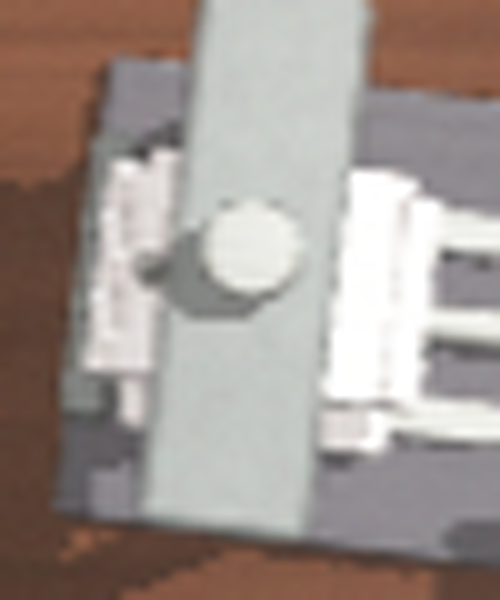

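```bash
python3 - <<'E'
from h import *
print(manip.sign_off())
E
```

```text
the job is handed in; nothing more can be done
None
```

The press is back together and handed in, about 48 s into the 210 s allowed. This start had two drain plates. I lowered both over the shaft and pin, put the cover on top, and wound the handwheel clockwise about 1.7 turns until it blocked.

- **Stack:** each piece met resistance at its expected seated height (cover and second plate to the millimetre), and after each one the camera showed it lying flat. The side view after winding shows the stack flat under the press head.
- **Stop:** the wheel blocked hard, with about 11 N of push and no further travel. The peg still stood at that angle (−97.9° against −97.6°) after I let go. By the vision estimate it should have blocked at about 610°, and it blocked at about 605°, inside the measuring error.
- **Other things on the counter:** I did not touch any, including the red look-alike, and they look unmoved in the final pictures. I judged this by eye rather than measuring each one. The gripper ended open, well above the wheel and touching nothing.
- **Disagreement:** the cameras differed by about 2 mm on positions. I used the wrist camera and corrected each fit close up.

No check failed.

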